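# Pack out a bearing block in its holding fixture and hold the wedge home

## Task

The bearing block in the holding fixture is loose endways. Fill the space between it and the sloping end stop with steel spacer plates from the wooden rack, stood upright side by side on the fixture floor, until there is no room for another, then set the steel wedge into the space that is left, sloping side to the sloping stop, and press it down until you feel everything nip tight and the block is pushed against its far stop. Finish while still gripping the wedge and pressing it down firmly, with the spare plates left in the rack, the block flat in the fixture, and the other tools on the bench undisturbed.

Things in the scene. Friction and masses are not known exactly. Their poses are not given: they have to be found in the camera images.
- fixture: fixed dark steel base, 64 mm (x) by 190 (y) by 14; origin: centre of its underside, z up, y along the channel from datum stop to end stop. Its top is the channel floor, 14 mm up; two cheeks 10 mm tall along y leave a channel 38.4 mm wide. Ground steel, slightly oiled, like all parts in it (friction about 0.2)
- datum_stop: fixed steel block at the closed end of the channel, 36 mm wide, 46 mm tall above the channel floor; origin on the floor at the middle of its face, which looks along +y and lies at y = -76 mm of the fixture
- datum_face (a point): point on the datum stop's face, 20 mm above the channel floor, on the channel's centre line
- end_stop: fixed steel stop with a sloping face, bolted on the channel floor at a place that varies; axes as the fixture. Origin: foot of the face on the floor, centre line. The face looks along -y, is 26 mm wide, 45 tall and leans away from the block: 0.36 mm further in +y per mm of height
- bearing_block: the work: loose aluminium bearing block, 70 mm long (y), 44 tall, foot 36 wide and 12 tall, body 28 wide, about 0.45 kg; origin: centre of its underside, axes as the fixture. Starts within about 1 mm of the datum stop; its end that faces the gap is 35 mm from the origin in +y
- block_end (a point): point on the block's end face that meets the datum stop, 20 mm above its underside
- rack: fixed wooden rack for plates and wedge, 62 mm (x) by 160 mm (y) by 18 mm tall; origin at the centre of its underside, axes like the fixture's. Plate slots at y = -57, -27 and 3 mm, wedge pocket around y = 48 mm
- plate1: one of three identical steel spacer plates, 36 mm wide (x), 8 thick (y), 48 tall (z), corners rounded 5, 0.1 kg; origin: middle of its underside, z up. Starts upright in a rack slot, its underside 6 mm above the bench, standing 36 mm out of the wood; grip across the 36 mm width near the top. In the rack plates stand square to it, 30 mm apart along y
- plate2: one of three identical steel spacer plates, 36 mm wide (x), 8 thick (y), 48 tall (z), corners rounded 5, 0.1 kg; origin: middle of its underside, z up. Starts upright in a rack slot, its underside 6 mm above the bench, standing 36 mm out of the wood; grip across the 36 mm width near the top. In the rack plates stand square to it, 30 mm apart along y
- plate3: one of three identical steel spacer plates, 36 mm wide (x), 8 thick (y), 48 tall (z), corners rounded 5, 0.1 kg; origin: middle of its underside, z up. Starts upright in a rack slot, its underside 6 mm above the bench, standing 36 mm out of the wood; grip across the 36 mm width near the top. In the rack plates stand square to it, 30 mm apart along y
- wedge: steel wedge, 36 mm wide (x), 62 tall, 0.3 kg, upright in the rack; origin: centre of its 12 mm thick underside. Face at y=-6 upright (goes to the plates); other face slopes like the end stop: y=6 at the underside, +0.36 per mm up to z=42. Above: shank to grip across x, 14 thick (y -6 to 8), 20 tall. It must nip before its underside meets the channel floor; if loose there, a plate is missing
- micrometer: bystander: outside micrometer lying on the bench, about 160 by 55 by 18 mm, origin near the middle of its spindle, on the bench
- ring_gauge: bystander: steel ring gauge, 52 mm outside, 26 mm bore, 18 mm tall, origin at the centre of its underside
- hex_key: bystander: bent hexagon key lying on the bench, 75 mm by 26 mm, 7 mm thick, origin at its bend

How it is judged:
On the way, in this order (a step that is already met when the one before it is completed fails the run):
1. a spacer plate stands in the gap on the channel floor, let go (((z of plate1 in the frame of fixture between 0.0115 and 0.0165 m and angle between plate1's own z axis and vertical below 0.12 rad and x of plate1 in the frame of fixture between -0.005 and 0.005 m and y of plate1 in the frame of bearing_block above 0.036 m and y of plate1 in the frame of end_stop below 0 m) or (z of plate2 in the frame of fixture between 0.0115 and 0.0165 m and angle between plate2's own z axis and vertical below 0.12 rad and x of plate2 in the frame of fixture between -0.005 and 0.005 m and y of plate2 in the frame of bearing_block above 0.036 m and y of plate2 in the frame of end_stop below 0 m) or (z of plate3 in the frame of fixture between 0.0115 and 0.0165 m and angle between plate3's own z axis and vertical below 0.12 rad and x of plate3 in the frame of fixture between -0.005 and 0.005 m and y of plate3 in the frame of bearing_block above 0.036 m and y of plate3 in the frame of end_stop below 0 m)) and contact force between the fingers and plate1 below 0.3 N and contact force between the fingers and plate2 below 0.3 N and contact force between the fingers and plate3 below 0.3 N), for 0.2 s.
2. the wedge nips the plates and the block between the two stops (contact force between wedge and end_stop above 10 N and contact force between bearing_block and datum_stop above 7 N and (contact force between wedge and plate1 above 7 N or contact force between wedge and plate2 above 7 N or contact force between wedge and plate3 above 7 N)), for 0.2 s.
At the end, for the whole second after the job is handed in: Gripper on the wedge (2 N+); wedge on end stop over 10 N, wedge on plate and block on datum stop over 7 N. Wedge and plates upright (7 deg), central (5, 6 mm); wedge 0.5 to 35 mm above the floor, plates on the floor in the gap (2.5 mm) or untouched in the rack; block flat; others undisturbed (all of step 2 and ((z of plate1 in the frame of fixture between 0.0115 and 0.0165 m and angle between plate1's own z axis and vertical below 0.12 rad and x of plate1 in the frame of fixture between -0.005 and 0.005 m and y of plate1 in the frame of bearing_block above 0.036 m and y of plate1 in the frame of end_stop below 0 m) or (z of plate2 in the frame of fixture between 0.0115 and 0.0165 m and angle between plate2's own z axis and vertical below 0.12 rad and x of plate2 in the frame of fixture between -0.005 and 0.005 m and y of plate2 in the frame of bearing_block above 0.036 m and y of plate2 in the frame of end_stop below 0 m) or (z of plate3 in the frame of fixture between 0.0115 and 0.0165 m and angle between plate3's own z axis and vertical below 0.12 rad and x of plate3 in the frame of fixture between -0.005 and 0.005 m and y of plate3 in the frame of bearing_block above 0.036 m and y of plate3 in the frame of end_stop below 0 m)) and ((z of plate1 in the frame of fixture between 0.0115 and 0.0165 m and angle between plate1's own z axis and vertical below 0.12 rad and x of plate1 in the frame of fixture between -0.005 and 0.005 m and y of plate1 in the frame of bearing_block above 0.036 m and y of plate1 in the frame of end_stop below 0 m) or (distance of plate1 from where it was at the start of the episode below 0.006 m and angle between plate1's own z axis and vertical below 0.2 rad)) and ((z of plate2 in the frame of fixture between 0.0115 and 0.0165 m and angle between plate2's own z axis and vertical below 0.12 rad and x of plate2 in the frame of fixture between -0.005 and 0.005 m and y of plate2 in the frame of bearing_block above 0.036 m and y of plate2 in the frame of end_stop below 0 m) or (distance of plate2 from where it was at the start of the episode below 0.006 m and angle between plate2's own z axis and vertical below 0.2 rad)) and ((z of plate3 in the frame of fixture between 0.0115 and 0.0165 m and angle between plate3's own z axis and vertical below 0.12 rad and x of plate3 in the frame of fixture between -0.005 and 0.005 m and y of plate3 in the frame of bearing_block above 0.036 m and y of plate3 in the frame of end_stop below 0 m) or (distance of plate3 from where it was at the start of the episode below 0.006 m and angle between plate3's own z axis and vertical below 0.2 rad)) and z of wedge in the frame of fixture between 0.0145 and 0.049 m and angle between wedge's own z axis and vertical below 0.12 rad and x of wedge in the frame of fixture between -0.006 and 0.006 m and contact force between the fingers and wedge above 2 N and contact force between the arm and bearing_block below 0.5 N and z of bearing_block in the frame of fixture below 0.017 m and angle between bearing_block's own z axis and vertical below 0.06 rad and distance between block_end and datum_face below 0.005 m and linear speed of wedge below 0.01 m/s); the arm keeps its last pose, push and grip.
It fails at once if the micrometer is disturbed (moved more than 15 mm) (distance of micrometer from where it was at the start of the episode above 0.015 m).
It fails at once if the ring gauge is disturbed (moved more than 15 mm) (distance of ring_gauge from where it was at the start of the episode above 0.015 m).
It fails at once if the hex key is disturbed (moved more than 15 mm) (distance of hex_key from where it was at the start of the episode above 0.015 m).
It also fails if it takes over 72 s, if anything falls off the work surface, if the arm or the gripper's body presses on something with over 40 N, if the wrist force passes 120 N, or if a joint passes its speed limit or range.

## Robot

A 6-joint arm with a two-finger parallel gripper is mounted at the origin on the work surface. World frame = base frame: x ahead of the robot, y to its left, z up, the work surface at z = 0. Lengths are in m, angles in rad, forces in N, time in s.
With the tool pointing down it reaches from about 0.375 to 0.9 m from the base axis. Payload 3.1 kg.
Tool frame: the origin (TCP) lies on the centre line of the jaws, within the pads' length; the fingertips stand robot.tip_reach ahead of it and the grasp point (between the pads) is the TCP (robot.tip_reach is the distance from the TCP to the fingertips, in m); z points along the fingers, y is the direction in which the jaws open and shut (so a half turn about z gives the same grasp; the last joint's range is limited). The gripper opens to 87 mm and grips with 3 to 60 N. Pads are 19 mm wide; open, the fingers measure 117 mm over their backs; the gripper's body (75 mm by 190 mm) begins 51 mm behind the grasp point.
Start: joints at [-1.427, 0.527, 1.433, -0, 1.181, -0.178], TCP at [0.198, -0.593, 0.216] pointing down, gripper open.
Joint ranges: [-3.08, 3.08], [-0.75, 2.2], [0.22, 2.44], [-1.43, 4.57], [0, 2.65], [-2.85, 2.85]. Speed limits (rad/s): [2.79, 2.79, 3.14, 3.14, 3.14, 3.14].

## Interface

Orientations are given as a unit quaternion [x, y, z, w].
In Python, from rig import telemetry, viewer, robot gives the robot as it stands. The module is installed in compiled form; this text tells all that it offers.
- The arm moves only by the tool step_arm, never from a script. Its argument "targets" is a list of rows, each an object of numbers: "dx", "dy", "dz": the shift along the tool's x, y, z in m; "rx", "ry", "rz": the turn, a rotation vector about the tool's x, y, z in degrees. In form: [{"dx": .., "dy": .., "dz": .., "rx": .., "ry": .., "rz": ..}, ...]. A call has exactly 5 rows; each row is the pose to reach, as a shift and turn from the pose measured when the call began, along the tool's axes at that moment; what a row does not reach only later rows make up. A row lasts 1/8 s, in which the tool goes at most 62.5 mm and 10.7 degrees, less where a joint would pass 70% of its speed; a pose out of reach is approached as far as the arm can. A call with a gripper value outside its range is refused whole. "gripper" is the opening, from 0 (shut) to 1 (fully open), set as the call begins (left out, the last holds). The fingers move at their own pace and stop on an object; "force" is the grip in N (left out, the last holds). Time passes only in rows, so rows that repeat a pose let the fingers close, or fill a call up. It gives the time, the measured TCP pose, the force and the opening at its end, in the units of the state.
- telemetry.get_obs(): the state, without advancing time (a new reading comes with each control period).
- viewer.camera(name): name is "scene" or "top"; returns a dict with "img" (400x640x3 uint8, blue, green, red), "depth" (400x640 float32, m along the optical axis (not along the pixel's ray), 0 where there is no reading), "K" (3x3 intrinsics, pixels), "R" (3x3) and "t" (3): a world point X has camera coordinates R X + t. Camera axes: x right, y down, z forward; pixel columns grow to the right and rows downward; lengths in m; the calibration is good to about 2 mm. A picture is of the moment at which its call begins.
- robot.hand_in(): hands the job in, once; it reports no verdict.
The state is a dict: "time": time; "q": joint angles; "joint_velocities": joint speeds; "joint_torque": joint torques, N m; "position": TCP position; "tool_rot": TCP orientation; "ft_force": force on the tool from outside, world axes, zero at the start; "moment": the same for the moment, N m; "grip_width": finger opening in m.
Only numpy, scipy, OpenCV 4.12 (cv2) and the standard library are available. Lean on these libraries where they do the work, as an engineer would, in place of code of your own. Each camera call takes 0.05 s, during which the arm holds its last target.

## Working session

There is one attempt and no reset: what is moved stays moved. The work goes in short steps, Python scripts to look and compute and a tool call to move; the robot and the scene stay as the last step left them, time stands still between calls to the robot, and variables do not carry over. Pictures are saved under pics/ and viewed, and the job is handed in when it is done.

Besides the shell and the picture viewer there is one more tool, called after "Emit:" as name([rows], argument=value, ...), one row to a line, values as JSON. step_arm: Moves the arm, as the interface text tells. Its arguments: {"type":"object","properties":{"targets":{"type":"array"},"gripper":{"type":"number"},"force":{"type":"number"}},"required":["targets"]}

```bash
mkdir -p pics; python3 - <<'E'
from rig import telemetry, viewer, robot
import cv2,numpy as np
o=telemetry.get_obs()
for k,v in o.items(): print(k,np.round(v,4))
print(robot.tip_reach)
for n in("scene","top"):
    c=viewer.camera(n); cv2.imwrite(f"pics/{n}0.png",c["img"]); np.savez(f"{n}0.npz",**c)
    print(n,c["K"].round(1).tolist(),(-c["R"].T@c["t"]).round(3),c["R"].round(3).tolist())
E
```

```text
time 0.0
q [-1.4275  0.5285  1.4339 -0.      1.1814 -0.1785]
joint_velocities [ 0.0013  0.0003 -0.0013  0.0003  0.0001 -0.0005]
joint_torque [-1.10000e-03 -4.40048e+01 -1.76592e+01  6.33000e-02  5.83000e-02
 -1.00000e-04]
position [ 0.1975 -0.5922  0.2155]
tool_rot [ 0.9871  0.1602 -0.     -0.0011]
ft_force [-0.851   0.1774 -0.2282]
moment [-0.0357 -0.0354 -0.0227]
grip_width 0.0871
0.019
scene [[422.7, 0.0, 324.0], [0.0, 422.7, 202.1], [0.0, 0.0, 1.0]] [0.875 0.3   0.66 ] [[-0.779, 0.627, 0.007], [0.52, 0.652, -0.552], [-0.351, -0.426, -0.834]]
top [[492.1, 0.0, 328.7], [0.0, 492.1, 201.6], [0.0, 0.0, 1.0]] [0.472 0.001 0.971] [[-0.018, -1.0, -0.017], [-0.989, 0.021, -0.145], [0.145, 0.014, -0.989]]
```

View pics/scene0.png

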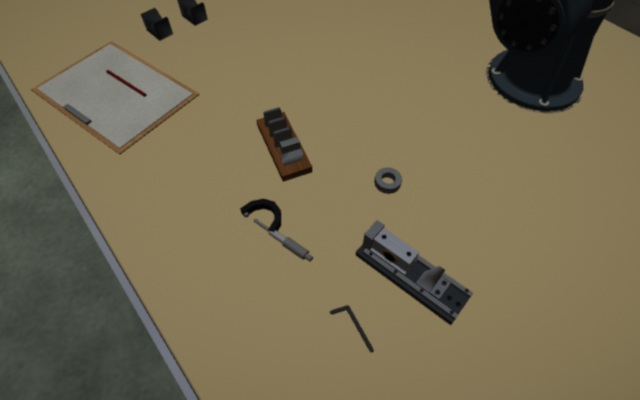

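View pics/top0.png

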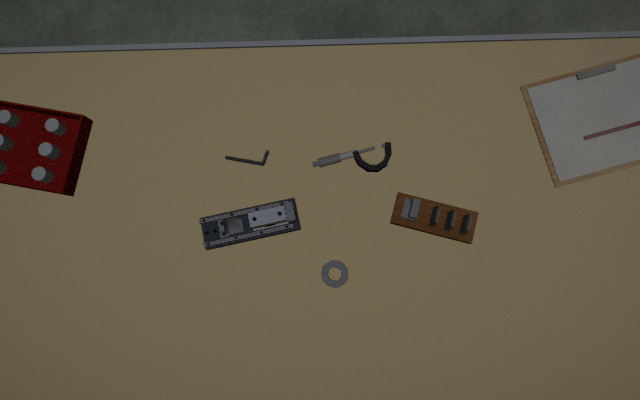

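The top view shows the fixture at px (250,223), the rack at (434,217), the ring gauge at (335,273), the micrometer at (350,157) and the hex key at (250,158). I'll enlarge the fixture and rack areas next.

```bash
cat > h.py <<'E'
import numpy as np,cv2
def ray(c,u,v,z):
    K,R,t=c["K"],c["R"],c["t"]
    C=-R.T@t; d=R.T@np.linalg.inv(K)@np.array([u,v,1.]); return C+d*(z-C[2])/d[2]
def proj(c,X):
    p=c["K"]@(c["R"]@np.asarray(X,float)+c["t"]); return p[:2]/p[2]
def crop(c,u0,v0,u1,v1,s,fn,gain=1.8):
    im=c["img"][v0:v1,u0:u1]; im=cv2.resize(im,None,fx=s,fy=s,interpolation=cv2.INTER_CUBIC)
    cv2.imwrite(fn,np.clip(im*gain,0,255).astype(np.uint8))
E
python3 - <<'E'
from h import *
t=np.load("top0.npz")
crop(t,190,190,310,260,6,"pics/fix.png"); crop(t,380,180,490,255,7,"pics/rack.png")
for n,(a,b,c_,d) in dict(rack=(385,185,485,250),fix=(190,190,310,260)).items():
    hsv=cv2.cvtColor(t["img"],cv2.COLOR_BGR2HSV)
    bg=np.median(hsv[300:380,100:500].reshape(-1,3),0); print(bg)
    sub=hsv[b:d,a:c_].astype(int)
    dif=np.abs(t["img"][b:d,a:c_].astype(int)-np.median(t["img"][300:380,100:500].reshape(-1,3),0)).sum(2)
    m=(dif>60).astype(np.uint8)
    m=cv2.morphologyEx(m,cv2.MORPH_CLOSE,np.ones((3,3)))
    cs,_=cv2.findContours(m,0,1); k=max(cs,key=cv2.contourArea)
    r=cv2.minAreaRect(k); box=cv2.boxPoints(r)+[a,b]
    print(n,r,box.round(1).tolist())
    z=.018 if n=="rack" else .014
    P=np.array([ray(t,u,v,z) for u,v in box]); print(P.round(4).tolist(),P.mean(0))
    for i in range(4):
        e=P[(i+1)%4]-P[i]; print(np.linalg.norm(e),np.degrees(np.arctan2(e[1],e[0])))
E
```

```text
[ 21.  76. 110.]
rack ((48.9878044128418, 32.60975646972656), (84.36506652832031, 32.85895919799805), 14.470293045043945) [[389.0, 223.0], [397.2, 191.2], [478.9, 212.2], [470.7, 244.1]]
[[0.5679, -0.1022, 0.018], [0.6302, -0.1205, 0.018], [0.5853, -0.277, 0.018], [0.5241, -0.2575, 0.018]] [ 0.57688949 -0.18927852  0.018     ]
0.06485820263665336 -16.39938463365289
0.16283283331544599 -105.97716750656701
0.0643060559937731 162.28826371342998
0.16136531595693324 74.22872025699567
[ 21.  76. 110.]
fix ((59.55126190185547, 33.443355560302734), (33.43170166015625, 98.19896697998047), 77.69197845458984) [[198.0, 217.6], [294.0, 196.6], [301.1, 229.3], [205.1, 250.2]]
[[0.5866, 0.2715, 0.014], [0.6242, 0.0825, 0.014], [0.5594, 0.0691, 0.014], [0.5223, 0.2563, 0.014]] [0.57312384 0.16982602 0.014     ]
0.19274952958147912 -78.73680446539085
0.06616399074871578 -168.32409918773743
0.19084608237358922 101.20541436781951
0.06601273376056795 13.329472759541025
```

View pics/fix.png

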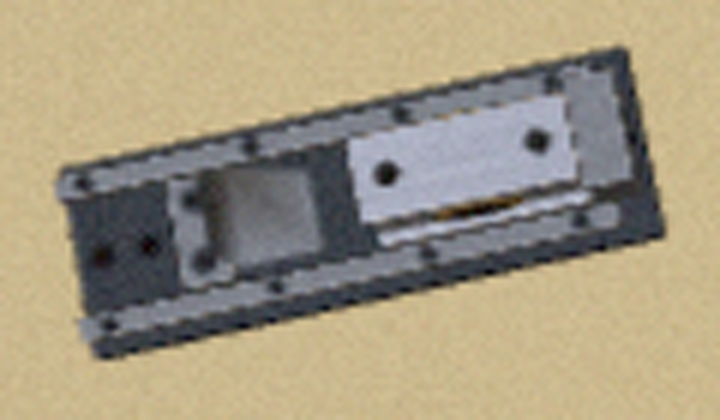

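View pics/rack.png

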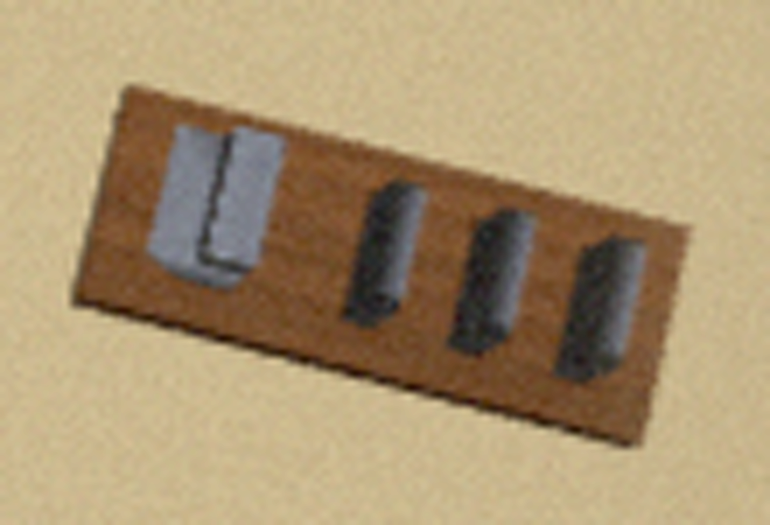

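```bash
python3 - <<'E'
from h import *
for n,(b,zz) in dict(top=((192,190,308,256),None),scene=((345,210,480,330),None)).items():
    c=np.load(n+"0.npz"); crop(c,*b,6 if n=="top" else 5,f"pics/{n}_f.png",2.2)
    K,R,t=c["K"],c["R"],c["t"]
    v,u=np.mgrid[0:400,0:640]; d=c["depth"]
    P=np.stack([(u-K[0,2])/K[0,0]*d,(v-K[1,2])/K[1,1]*d,d],-1)-t
    W=P@R  # R^T (P-t)
    np.save(n+"W.npy",W)
    x0,y0,x1,y1=b; h=W[y0:y1,x0:x1,2]*1000
    im=cv2.applyColorMap(np.clip(h*4,0,255).astype(np.uint8),cv2.COLORMAP_JET)
    cv2.imwrite(f"pics/{n}_h.png",cv2.resize(im,None,fx=5,fy=5,interpolation=cv2.INTER_NEAREST))
    print(n,np.median(W[330:380,200:500,2]) , np.std(W[330:380,200:500,2]))
c=np.load("scene0.npz");crop(c,250,100,320,185,7,"pics/scene_r.png",2.2)
W=np.load("topW.npy"); np.set_printoptions(linewidth=250)
print((W[192:254:2,196:306:3,2]*1000).round().astype(int))
E
```

```text
top -0.0005513112422892736 0.0587263723854463
scene -0.00025421857044364887 0.04237028613782793
[[-5  2 -1 ... -2 -4 -4]
 [-2 -4 -3 ... -1 -1  1]
 [-1 -2  4 ... -1 -3  2]
 ...
 [ 1 -2  0 ...  0  0 -2]
 [-4 -2 -1 ... -1 -2 -1]
 [ 3 -1 -1 ...  1 -1 -1]]
```

View pics/scene_f.png

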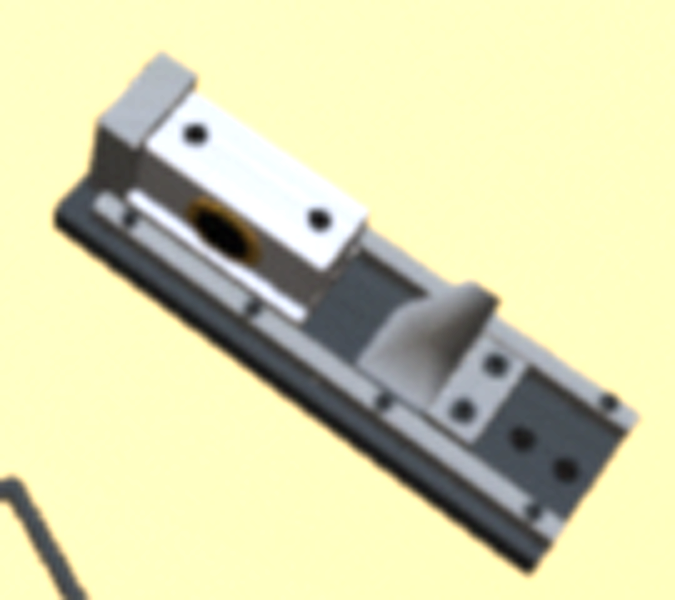

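View pics/scene_r.png

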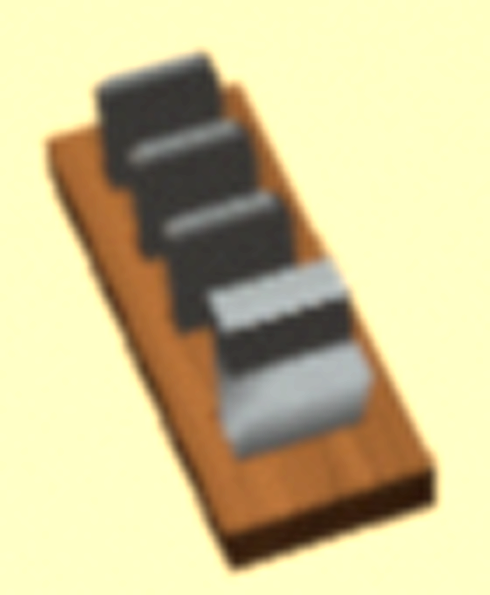

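View pics/top_h.png

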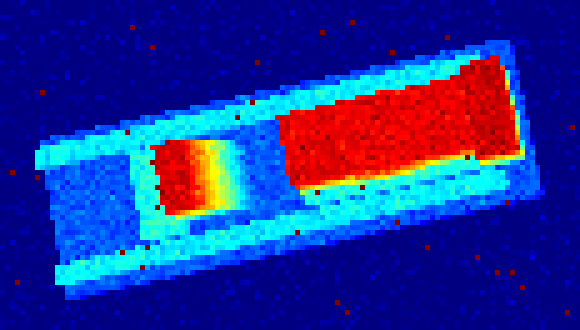

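```bash
cat > fit.py <<'E'
from h import *
t=np.load("top0.npz"); s=np.load("scene0.npz")
def rect(c,a,b,c_,d,ref):
    dif=np.abs(c["img"][b:d,a:c_].astype(int)-ref).sum(2)
    m=(dif>60).astype(np.uint8); m=cv2.morphologyEx(m,cv2.MORPH_CLOSE,np.ones((3,3)))
    cs,_=cv2.findContours(m,0,1); k=max(cs,key=cv2.contourArea); return k[:,0]+[a,b]
ref=np.median(t["img"][300:380,100:500].reshape(-1,3),0)
def pose(k,th,z0,z1,L,Wd):
    # upper edge & left at z1 ; lower & right at z0
    th=np.radians(th); ex=np.array([np.cos(th),np.sin(th)]); ey=np.array([-np.sin(th),np.cos(th)])
    A=np.array([ray(t,u,v,z1)[:2] for u,v in k]); B=np.array([ray(t,u,v,z0)[:2] for u,v in k])
    def ext(v,sg):
        v=np.sort(v*sg)[::-1]; return sg*np.mean(v[3:15])
    xu=ext(A@ex,1); xl=ext(B@ex,-1); yl=ext(A@ey,1); yr=ext(B@ey,-1)
    return xu,xl,yl,yr,(xu-xl),(yl-yr),ex*(xu+xl)/2+ey*(yl+yr)/2
k=rect(t,190,190,310,260,ref); print("fix",pose(k,11.24,0,.014,.19,.064))
k=rect(t,385,185,485,250,ref); 
# rack: lies at y<0: left edge side(y larger) sees z0 ; right z1
th=np.radians(-15.9)
print("rack all at .018/.0",pose(k,-15.9,0,.018,.16,.062), pose(k,-15.9,.018,.018,.16,.062),pose(k,-15.9,.0,.0,.16,.062))
# scene clicks
f=lambda x,y:((x+.5)/5-.5+345,(y+.5)/5-.5+210)
for nm,p,z in [("datum x+18 y-76",(140,143),.06),("datum x-18",(197,82),.06),("block x-14 end",(368,212),.058),("block x14 end",(325,268),.058),("foot x13",(358,362),.014),("corner32,95,0",(530,573),0),("cheek -,95,.024",(637,413),.024),("corner 32,-95,0",(57,225),0)]:
    P=ray(s,*f(*p),z); c0=np.array([.5735,.1695]); a=np.radians(11.24); d=P[:2]-c0
    print(nm,P.round(4),((d@[np.cos(a),np.sin(a)])*1000).round(1),((d@[-np.sin(a),np.cos(a)])*1000).round(1))
E
python3 fit.py
```

```text
fix (np.float64(0.6280987501300517), np.float64(0.5638504630667737), np.float64(0.1496713268513776), np.float64(-0.039666792826046966), np.float64(0.06424828706327801), np.float64(0.18933811967742456), array([0.57382241, 0.17011414]))
rack all at .018/.0 (np.float64(0.6387070891876059), np.float64(0.5769201213162749), np.float64(0.05657171611874257), np.float64(-0.10829396731394335), np.float64(0.06178696787133098), np.float64(0.16486568343268593), array([ 0.57747456, -0.19138785])) (np.float64(0.6387070891876059), np.float64(0.5746401523352007), np.float64(0.05657171611874257), np.float64(-0.10387415175423768), np.float64(0.06406693685240517), np.float64(0.16044586787298026), array([ 0.57698361, -0.18895018])) (np.float64(0.6421976023345003), np.float64(0.5769201213162749), np.float64(0.055183523714847714), np.float64(-0.10829396731394335), np.float64(0.06527748101822539), np.float64(0.16347749102879106), array([ 0.57896289, -0.19253352]))
datum x+18 y-76 [0.6056 0.0964 0.06  ] 17.2 -77.9
datum x-18 [0.5756 0.0913 0.06  ] -13.2 -77.1
block x-14 end [0.5649 0.1593 0.058 ] -10.4 -8.3
block x14 end [0.5894 0.1645 0.058 ] 14.7 -8.0
foot x13 [0.5841 0.1852 0.014 ] 13.5 13.3
corner32,95,0 [0.5865 0.2665 0.    ] 31.6 92.6
cheek -,95,.024 [0.5318 0.2544 0.024 ] -24.3 91.4
corner 32,-95,0 [0.6229 0.082  0.    ] 31.4 -95.5
```

```bash
python3 - <<'E'
from h import *
W=np.load("topW.npy"); a=np.radians(11.24);c0=np.array([.5738,.1701])
d=W[...,:2]-c0; X=d@[np.cos(a),np.sin(a)]*1000; Y=d@[-np.sin(a),np.cos(a)]*1000; Z=W[...,2]*1000
m=(abs(X)<9)&(abs(Y)<100)&(Z<70)&(Z>5)
for lo in range(-96,100,3):
    q=m&(Y>=lo)&(Y<lo+3)
    if q.any(): print(lo,q.sum(),np.median(Z[q]).round(1),end=' | ')
q=m&(Z>22)&(Z<50)&(Y>5)&(Y<45)
r=Y[q]-.36*(Z[q]-14); print("\nfoot",np.median(r),r.mean(),r.std(),q.sum(), np.polyfit(Z[q],Y[q],1))
q=(Z>48)&(abs(Y)<100)&(Y<5)&(Y>-70)&(Z<70)&(abs(X)<25)
print("block top z",np.median(Z[q]),"ymax",np.percentile(Y[q],[95,98,99.5]),"x",np.percentile(X[q],[1,5,95,99]))
for n,lo,hi in (("datum",-90,-76),):
    q=(Z>50)&(Z<70)&(Y>-95)&(Y<-74)&(abs(X)<30); print(np.percentile(X[q],[1,3,97,99]),np.percentile(Y[q],[1,3,50]),np.median(Z[q]))
# channel edges: height profile across X for Y 50..90 and gap
for lo in range(-36,36,2):
    q=(X>=lo)&(X<lo+2)&(Y>50)&(Y<88)&(Z<70); print(lo,np.mean(Z[q]).round(1),end='; ')
# rack
a=np.radians(-15.9);c0=np.array([.5779,-.1899])
d=W[...,:2]-c0; X=d@[np.cos(a),np.sin(a)]*1000; Y=d@[-np.sin(a),np.cos(a)]*1000
print("\nrack")
for lo,hi,zt in((-70,-44,54),(-42,-14,54),(-12,16,54),(25,75,60)):
    q=(Y>lo)&(Y<hi)&(Z>zt-6)&(Z<80)&(abs(X)<30)
    print(q.sum(),"X",np.percentile(X[q],[2,10,50,90,98]).round(1),"Y",np.percentile(Y[q],[2,10,50,90,98]).round(1),np.median(Z[q]).round(1))
E
```

```text
-96 9 13.7 | -93 28 40.4 | -90 16 59.7 | -87 16 59.5 | -84 13 59.0 | -81 18 59.0 | -78 13 58.5 | -75 16 57.4 | -72 16 57.8 | -69 14 57.2 | -66 17 57.7 | -63 15 58.1 | -60 14 57.2 | -57 16 57.1 | -54 16 57.1 | -51 14 57.4 | -48 16 56.6 | -45 16 58.3 | -42 14 56.7 | -39 16 58.0 | -36 15 56.1 | -33 16 57.7 | -30 13 57.1 | -27 17 57.6 | -24 14 58.2 | -21 17 57.5 | -18 15 57.5 | -15 12 57.3 | -12 18 56.9 | -9 14 57.6 | -6 4 55.5 | 0 9 13.2 | 3 13 13.5 | 6 15 12.8 | 9 14 14.2 | 12 12 13.3 | 15 20 16.6 | 18 23 23.8 | 21 23 33.4 | 24 22 41.4 | 27 24 49.4 | 30 21 57.8 | 33 14 58.8 | 36 16 57.7 | 39 16 58.7 | 42 2 57.2 | 48 8 26.5 | 51 13 25.9 | 54 14 26.0 | 57 11 24.0 | 60 6 12.9 | 63 15 13.3 | 66 15 13.8 | 69 14 13.8 | 72 14 14.1 | 75 14 13.1 | 78 14 13.4 | 81 14 14.0 | 84 14 13.8 | 87 13 13.1 | 90 15 13.3 | 93 8 13.7 | 
foot 15.800475172867635 15.704929638735216 0.9254401659573291 78 [ 0.36017321 10.65866533]
block top z 57.230394926353 ymax [-9.10298577 -7.0311825  -5.64004574] x [-14.33531416 -13.17472298  12.8938213   14.01863005]
[-17.83640532 -17.32190109  16.89624927  17.9354986 ] [-91.83820965 -91.63907182 -83.50570034] 58.93314176715337
-36 -0.5; -34 0.1; -32 9.0; -30 13.4; -28 17.9; -26 23.7; -24 24.2; -22 23.9; -20 22.7; -18 17.0; -16 17.3; -14 16.4; -12 16.2; -10 16.3; -8 15.8; -6 15.0; -4 17.6; -2 16.8; 0 16.5; 2 16.7; 4 16.4; 6 17.2; 8 16.4; 10 16.4; 12 15.8; 14 16.2; 16 16.4; 18 18.0; 20 22.6; 22 23.6; 24 24.1; 26 22.5; 28 13.8; 30 13.0; 32 12.8; 34 -0.2; 
rack
93 X [-16.5 -13.8  -0.2  13.5  16.6] Y [-60.9 -60.2 -56.7 -53.3 -52.9] 52.8
91 X [-16.9 -14.4  -1.   13.1  15.9] Y [-31.  -30.3 -26.9 -23.5 -22.8] 53.2
88 X [-17.2 -14.3  -0.2  13.8  16.5] Y [-1.1 -0.5  3.   6.6  7. ] 53.4
170 X [-18.  -16.1  -1.2  13.9  16.9] Y [40.2 41.5 47.7 53.5 53.9] 67.2
```

```bash
cat > go.py <<'E'
import sys; from h import *; from rig import telemetry
from scipy.spatial.transform import Rotation as Ro
FC=np.array([.5738,.1701]);FA=11.24; RC=np.array([.5779,-.1899]);RA=-15.9
def w(frame,x,y):
    c,a=(FC,FA) if frame=="F" else (RC,RA); a=np.radians(a)
    return c+np.array([np.cos(a)*x-np.sin(a)*y,np.sin(a)*x+np.cos(a)*y])/1000
def go(frame,x,y,z,yaw=None,show=True):
    o=telemetry.get_obs(); R=Ro.from_quat(o["tool_rot"]); p=np.array(o["position"])
    a=(FA if frame=="F" else RA)
    T=np.append(w(frame,x,y),z); d=R.inv().apply(T-p)
    ps=np.radians(a+90); tx=[np.cos(ps),np.sin(ps),0]; tz=[0,0,-1]; ty=np.cross(tz,tx)
    Rt=Ro.from_matrix(np.array([tx,ty,tz]).T); rv=(R.inv()*Rt).as_rotvec(degrees=True)
    a_=np.radians(a);q=p[:2]-(FC if frame=="F" else RC)
    print("t",round(o["time"],2),"in",frame,(np.array([q@[np.cos(a_),np.sin(a_)],q@[-np.sin(a_),np.cos(a_)],p[2]])*1000).round(1),"delta mm",(d*1000).round(1),"rot",rv.round(2),"F",np.round(o["ft_force"],1),"w",round(o["grip_width"]*1000,1),"q",np.round(o["q"],2))
if __name__=="__main__": go(sys.argv[1],*map(float,sys.argv[2:5]))
E
python3 go.py R -0.3 3 0.12
```

```text
t 0.1 in R [-255.5 -491.1  215.6] delta mm [ 489.4 -263.9   96.2] rot [ -0.09  -0.07 -55.66] F [ 0.3 -0.4  0.6] w 86.8 q [-1.43  0.53  1.43 -0.    1.18 -0.18]
```

Emit:
step_arm([
  {"dx": 0.05, "dy": -0.026, "dz": 0, "rz": -6},
  {"dx": 0.1, "dy": -0.053, "dz": 0, "rz": -12},
  {"dx": 0.15, "dy": -0.08, "dz": 0, "rz": -18},
  {"dx": 0.2, "dy": -0.107, "dz": 0, "rz": -24},
  {"dx": 0.25, "dy": -0.134, "dz": 0.01, "rz": -30},
], gripper=0.7, force=40)

```text
invalid input
```

```bash
python3 go.py R -0.3 3 0.12
```

```text
t 0.1 in R [-255.5 -491.1  215.6] delta mm [ 489.4 -263.9   96.2] rot [ -0.09  -0.07 -55.66] F [ 0.3 -0.4  0.6] w 86.8 q [-1.43  0.53  1.43 -0.    1.18 -0.18]
```

Rejected, probably because each row needs all six keys.

Emit:
step_arm([
  {"dx": 0.05, "dy": -0.026, "dz": 0, "rx": 0, "ry": 0, "rz": -6},
  {"dx": 0.1, "dy": -0.053, "dz": 0, "rx": 0, "ry": 0, "rz": -12},
  {"dx": 0.15, "dy": -0.08, "dz": 0, "rx": 0, "ry": 0, "rz": -18},
  {"dx": 0.2, "dy": -0.107, "dz": 0, "rx": 0, "ry": 0, "rz": -24},
  {"dx": 0.25, "dy": -0.134, "dz": 0.01, "rx": 0, "ry": 0, "rz": -30},
], gripper=0.7, force=40)

```text
time: 0.72
position: [0.3937, -0.385, 0.2062]
tool_rot: [0.911, 0.412, 0.0, -0.0]
ft_force: [-0.0, -0.2, -0.3]
grip_width: 0.0613
```

```bash
python3 go.py R -0.3 3 0.12
```

```text
t 0.72 in R [-123.7 -238.1  206.2] delta mm [270.7   7.6  86.5] rot [ 2.000e-02 -5.000e-02 -2.549e+01] F [-0.  -0.2 -0.3] w 61.3 q [-0.98  0.44  1.63  0.    1.07 -0.26]
```

Emit:
step_arm([
  {"dx": 0.054, "dy": 0.002, "dz": 0.015, "rx": 0, "ry": 0, "rz": -5},
  {"dx": 0.108, "dy": 0.003, "dz": 0.03, "rx": 0, "ry": 0, "rz": -10},
  {"dx": 0.162, "dy": 0.005, "dz": 0.05, "rx": 0, "ry": 0, "rz": -15},
  {"dx": 0.217, "dy": 0.006, "dz": 0.07, "rx": 0, "ry": 0, "rz": -20},
  {"dx": 0.2707, "dy": 0.0076, "dz": 0.0865, "rx": 0, "ry": 0, "rz": -25.5},
])

```text
time: 1.35
position: [0.5791, -0.1852, 0.1188]
tool_rot: [0.797, 0.604, 0.0, -0.001]
ft_force: [-0.4, 0.1, 0.3]
grip_width: 0.0612
```

```bash
python3 go.py R -0.3 3 0.042
```

```text
t 1.35 in R [-1.000e-01  4.800e+00  1.188e+02] delta mm [-1.9 -0.1 76.8] rot [-0.04 -0.06  0.2 ] F [-0.4  0.1  0.3] w 61.2 q [-0.49  0.63  1.56  0.    0.95 -0.22]
```

Emit:
step_arm([
  {"dx": -0.0018, "dy": 0, "dz": 0.03, "rx": 0, "ry": 0, "rz": 0.2},
  {"dx": -0.0018, "dy": 0, "dz": 0.055, "rx": 0, "ry": 0, "rz": 0.2},
  {"dx": -0.0018, "dy": 0, "dz": 0.07, "rx": 0, "ry": 0, "rz": 0.2},
  {"dx": -0.0018, "dy": 0, "dz": 0.0767, "rx": 0, "ry": 0, "rz": 0.2},
  {"dx": -0.0018, "dy": 0, "dz": 0.0767, "rx": 0, "ry": 0, "rz": 0.2},
])

```text
time: 1.98
position: [0.5786, -0.1872, 0.0421]
tool_rot: [0.798, 0.602, 0.0, -0.001]
ft_force: [0.5, -0.4, 0.6]
grip_width: 0.0608
```

```bash
python3 go.py R -0.3 3 0.042; python3 - <<'E'
from h import *; from rig import viewer
c=viewer.camera("scene"); crop(c,240,80,340,190,6,"pics/g1.png",2)
E
```

```text
t 1.98 in R [-0.1  2.8 42.1] delta mm [ 0.2 -0.2  0.1] rot [-0.04 -0.06 -0.03] F [ 0.5 -0.4  0.6] w 60.8 q [-0.5   0.74  1.6   0.    0.8  -0.22]
```

View pics/g1.png

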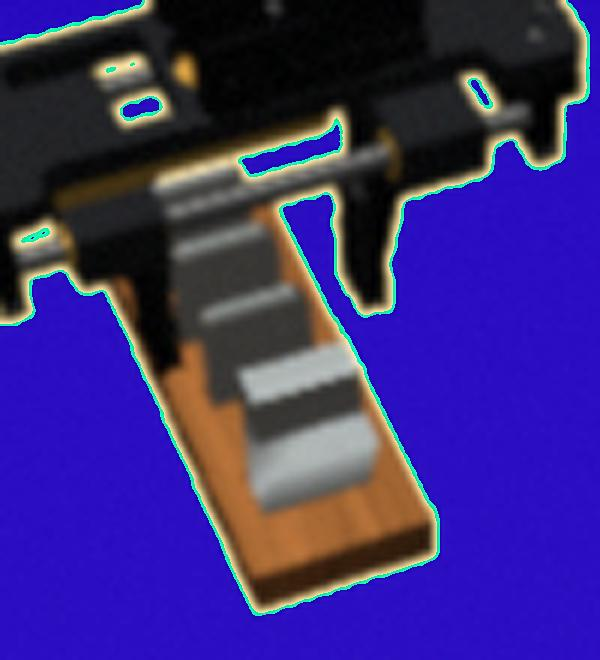

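```bash
sed -i 's/im\*gain/im.astype(float)*gain/' h.py; python3 - <<'E'
from h import *; from rig import viewer,telemetry
from scipy.spatial.transform import Rotation as Ro
c=viewer.camera("scene"); crop(c,240,80,340,190,6,"pics/g1.png",2)
t=viewer.camera("top"); crop(t,370,170,500,260,6,"pics/g1t.png",2)
o=telemetry.get_obs();R=Ro.from_quat(o["tool_rot"])
for cc,off in((c,(240,80)),(t,(370,170))):
  for sg in(-1,1):
    for e in (-.0095,.0095):
      p=o["position"]+R.apply([e,sg*.0304,.019]); print(sg,e,p.round(3),((proj(cc,p)-off)*6).round())
E
```

```text
-1 -0.0095 [ 0.547 -0.188  0.024] [341. 323.]
-1 0.0095 [ 0.553 -0.17   0.024] [361. 362.]
1 -0.0095 [ 0.606 -0.205  0.024] [169. 375.]
1 0.0095 [ 0.611 -0.187  0.024] [188. 416.]
-1 -0.0095 [ 0.547 -0.188  0.024] [388. 375.]
-1 0.0095 [ 0.553 -0.17   0.024] [330. 360.]
1 -0.0095 [ 0.606 -0.205  0.024] [431. 193.]
1 0.0095 [ 0.611 -0.187  0.024] [373. 178.]
```

View pics/g1.png

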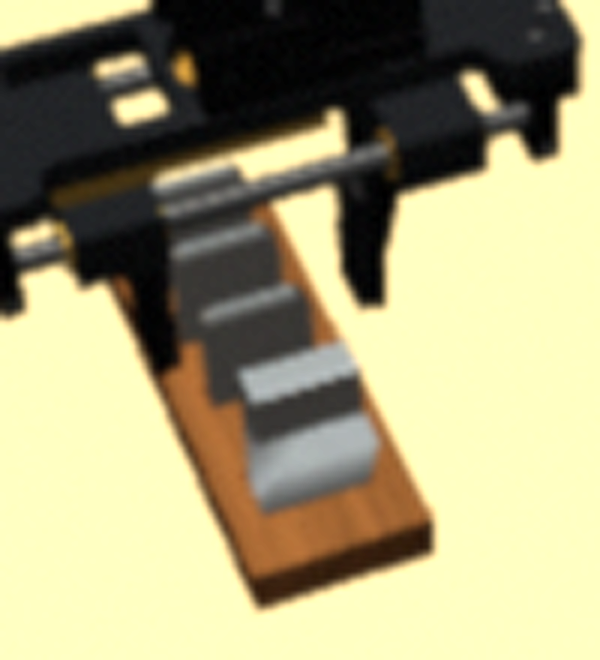

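View pics/g1t.png

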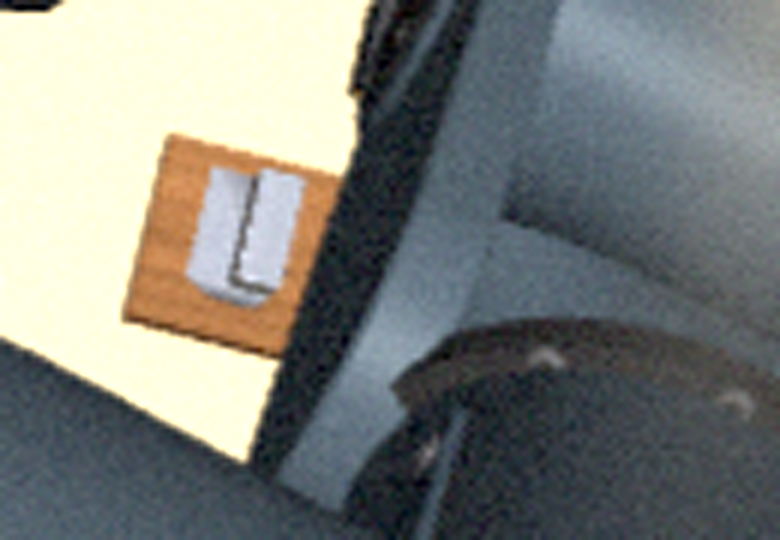

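```bash
python3 - <<'E'
from h import *; from rig import viewer
import go
c=viewer.camera("scene"); K,R,t=c["K"],c["R"],c["t"];d=c["depth"]
v,u=np.mgrid[0:400,0:640]
W=(np.stack([(u-K[0,2])/K[0,0]*d,(v-K[1,2])/K[1,1]*d,d],-1)-t)@R
np.save("sW1.npy",W)
q=W[...,:2]-go.RC;a=np.radians(go.RA)
X=(q@[np.cos(a),np.sin(a)]*1000).round().astype(int);Y=(q@[-np.sin(a),np.cos(a)]*1000).round().astype(int);Z=(W[...,2]*1000).round().astype(int)
for n,(cx,r0,r1) in {"left":(267,118,146),"left2":(269,118,146),"right":(301,105,136),"right2":(303,105,136),"plate":(283,124,146)}.items():
    print(n,[(int(X[r,cx]),int(Y[r,cx]),int(Z[r,cx])) for r in range(r0,r1,2)])
E
```

```text
left [(37, 40, 138), (37, 41, 134), (38, 41, 129), (38, 40, 124), (33, 13, 90), (34, 14, 87), (34, 13, 80), (34, 13, 75), (35, 12, 69), (36, 13, 65), (36, 14, 61), (37, 15, 56), (38, 15, 51), (33, -12, 15)]
left2 [(32, 36, 132), (12, -56, 33), (18, -32, 52), (19, -28, 51), (20, -28, 46), (20, -30, 39), (18, -43, 19), (19, -39, 17), (31, 12, 68), (32, 13, 63), (32, 12, 57), (33, 13, 52), (28, -13, 17), (29, -9, 17)]
right [(-29, 32, 136), (-28, 34, 134), (-27, 34, 130), (-35, 11, 101), (-34, 13, 98), (-34, 12, 92), (-34, 13, 88), (-34, 12, 82), (-33, 13, 78), (-34, 12, 71), (-34, 11, 65), (-33, 12, 60), (-33, 13, 56), (-33, 12, 50), (-46, -26, 0), (-43, -21, 1)]
right2 [(-32, 34, 137), (-31, 36, 135), (-38, 14, 108), (-38, 15, 103), (-38, 13, 97), (-38, 13, 92), (-37, 14, 88), (-38, 13, 82), (-37, 13, 76), (-37, 14, 72), (-36, 15, 68), (-37, 13, 60), (-37, 13, 55), (-36, 13, 49), (-49, -24, 1), (-47, -20, 0)]
plate [(-9, -26, 42), (-8, -25, 37), (-7, -25, 32), (0, 0, 54), (2, 6, 55), (2, 6, 50), (3, 6, 44), (3, 6, 39), (3, 5, 32), (13, 41, 67), (15, 46, 68)]
```

Depth shows the fingertips at z≈0.048. The state puts them at 0.023 (TCP 0.042, tip_reach 0.019). I'll go down a little and measure again before trusting either.

Emit:
step_arm([
  {"dx": 0, "dy": 0, "dz": 0.003, "rx": 0, "ry": 0, "rz": 0},
  {"dx": 0, "dy": 0, "dz": 0.006, "rx": 0, "ry": 0, "rz": 0},
  {"dx": 0, "dy": 0, "dz": 0.009, "rx": 0, "ry": 0, "rz": 0},
  {"dx": 0, "dy": 0, "dz": 0.012, "rx": 0, "ry": 0, "rz": 0},
  {"dx": 0, "dy": 0, "dz": 0.012, "rx": 0, "ry": 0, "rz": 0},
])

```text
time: 2.8
position: [0.5789, -0.1872, 0.0306]
tool_rot: [0.798, 0.602, 0.0, -0.0]
ft_force: [-0.4, 0.1, 0.3]
grip_width: 0.0611
```

```bash
cat > tip.py <<'E'
from h import *; from rig import viewer,telemetry
import go,sys
fr=sys.argv[1]
c=viewer.camera("scene"); K,R,t=c["K"],c["R"],c["t"];d=c["depth"]
v,u=np.mgrid[0:400,0:640]
W=(np.stack([(u-K[0,2])/K[0,0]*d,(v-K[1,2])/K[1,1]*d,d],-1)-t)@R
o=telemetry.get_obs(); p=o["position"]; a=np.radians(go.RA if fr=="R" else go.FA)
q=W[...,:2]-p[:2]
X=q@[np.cos(a),np.sin(a)]*1000;Y=q@[-np.sin(a),np.cos(a)]*1000;Z=W[...,2]*1000
h=o["grip_width"]*500
for sg in(-1,1):
    m=(X*sg>h-1)&(X*sg<h+16)&(abs(Y)<13)&(Z>(3 if fr=="W" else 28))&(Z<75)&(d>0)
    print(sg,m.sum(),"minZ",np.percentile(Z[m],[0,2,5]).round(1),"Y",np.percentile(Y[m],[5,50,95]).round(1),"X",np.percentile(X[m],[2,50,98]).round(1),"TCPz",p[2]*1000)
if len(sys.argv)>2:
    b=list(map(int,sys.argv[2:6])); crop(c,*b,int(sys.argv[6]),sys.argv[7],2)
E
python3 go.py R -.3 3 .017; python3 tip.py R 240 80 340 190 6 pics/g2.png
```

```text
t 2.8 in R [ 0.2  2.9 30.6] delta mm [ 0.1 -0.5 13.6] rot [ 0.02 -0.05 -0.01] F [-0.4  0.1  0.3] w 61.1 q [-0.5   0.76  1.61  0.    0.78 -0.22]
-1 110 minZ [37.1 37.8 37.9] Y [-8.4  9.1 12. ] X [-41.  -33.  -30.7] TCPz 30.76828196705125
1 80 minZ [36.3 37.5 38.5] Y [-2.  10.  11.8] X [30.1 35.9 40.6] TCPz 30.76828196705125
```

View pics/g2.png

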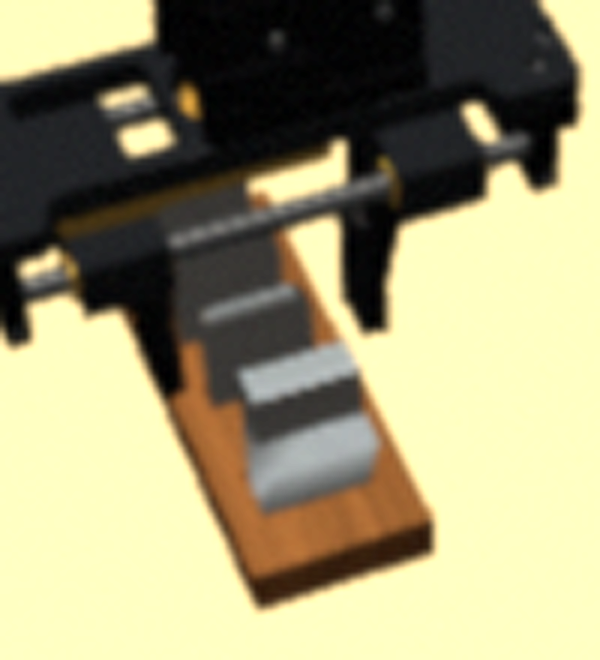

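The fingertips sit 6 mm above the reported TCP z at both heights, rather than 19 mm below it. I'll set heights from the observed tip (tip = reported z + 6 mm), and x and y agree.

Emit:
step_arm([
  {"dx": 0, "dy": 0, "dz": 0.004, "rx": 0, "ry": 0, "rz": 0},
  {"dx": 0, "dy": 0, "dz": 0.008, "rx": 0, "ry": 0, "rz": 0},
  {"dx": 0, "dy": 0, "dz": 0.0125, "rx": 0, "ry": 0, "rz": 0},
  {"dx": 0, "dy": 0, "dz": 0.0125, "rx": 0, "ry": 0, "rz": 0},
  {"dx": 0, "dy": 0, "dz": 0.0125, "rx": 0, "ry": 0, "rz": 0},
])

```text
time: 3.48
position: [0.579, -0.1872, 0.0182]
tool_rot: [0.798, 0.602, 0.0, 0.0]
ft_force: [-0.9, 0.5, 0.0]
grip_width: 0.0611
```

Emit:
step_arm([
  {"dx": 0, "dy": 0, "dz": 0, "rx": 0, "ry": 0, "rz": 0},
  {"dx": 0, "dy": 0, "dz": 0, "rx": 0, "ry": 0, "rz": 0},
  {"dx": 0, "dy": 0, "dz": 0, "rx": 0, "ry": 0, "rz": 0},
  {"dx": 0, "dy": 0, "dz": 0, "rx": 0, "ry": 0, "rz": 0},
  {"dx": 0, "dy": 0, "dz": 0, "rx": 0, "ry": 0, "rz": 0},
], gripper=0.2, force=30)

```text
time: 4.1
position: [0.5799, -0.1877, 0.0184]
tool_rot: [0.798, 0.602, 0.001, 0.001]
ft_force: [1.1, -0.0, 0.1]
grip_width: 0.036
```

```bash
python3 go.py R -.3 3 .09; python3 tip.py R 240 80 340 190 6 pics/g3.png
```

```text
t 4.1 in R [ 1.3  2.7 18.4] delta mm [  0.3  -1.4 -71.6] rot [ 0.14 -0.02 -0.02] F [ 1.1 -0.   0.1] w 36.0 q [-0.5   0.78  1.61  0.    0.75 -0.22]
-1 116 minZ [34.6 37.  38.2] Y [-2.1  9.4 12. ] X [-30.2 -21.7 -17.1] TCPz 18.482887885440153
1 90 minZ [28.  28.9 29.5] Y [-2.8 10.  11.8] X [17.9 23.7 29. ] TCPz 18.482887885440153
```

View pics/g3.png

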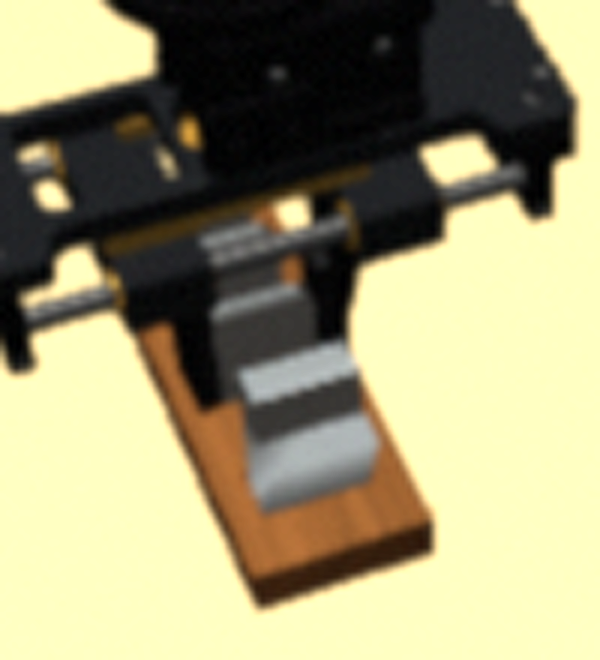

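Emit:
step_arm([
  {"dx": 0, "dy": 0, "dz": -0.01, "rx": 0, "ry": 0, "rz": 0},
  {"dx": 0, "dy": 0, "dz": -0.03, "rx": 0, "ry": 0, "rz": 0},
  {"dx": 0, "dy": 0, "dz": -0.06, "rx": 0, "ry": 0, "rz": 0},
  {"dx": 0, "dy": 0, "dz": -0.09, "rx": 0, "ry": 0, "rz": 0},
  {"dx": 0, "dy": 0, "dz": -0.1, "rx": 0, "ry": 0, "rz": 0},
])

```text
time: 4.78
position: [0.5797, -0.1877, 0.1205]
tool_rot: [0.798, 0.602, 0.001, 0.002]
ft_force: [1.0, 0.6, -0.8]
grip_width: 0.0356
```

```bash
python3 go.py F 1 0 .11
```

```text
t 4.78 in F [ -64.  -352.1  120.5] delta mm [ 342.9 -102.9   10. ] rot [  0.22   0.06 -27.15] F [ 1.   0.6 -0.8] w 35.6 q [-0.5   0.62  1.56  0.    0.95 -0.22]
```

Emit:
step_arm([
  {"dx": 0.04, "dy": -0.012, "dz": 0, "rx": 0, "ry": 0, "rz": -3},
  {"dx": 0.09, "dy": -0.027, "dz": 0, "rx": 0, "ry": 0, "rz": -7},
  {"dx": 0.14, "dy": -0.042, "dz": 0, "rx": 0, "ry": 0, "rz": -11},
  {"dx": 0.19, "dy": -0.057, "dz": 0, "rx": 0, "ry": 0, "rz": -15},
  {"dx": 0.23, "dy": -0.069, "dz": 0, "rx": 0, "ry": 0, "rz": -18.5},
])

```text
time: 5.4
position: [0.5746, 0.0546, 0.1193]
tool_rot: [0.69, 0.724, -0.0, 0.0]
ft_force: [0.2, -1.5, -0.2]
grip_width: 0.0355
```

```bash
python3 go.py F 1 3 .10
```

```text
t 5.4 in F [ -21.8 -113.5  119.3] delta mm [118.6   5.3  19.2] rot [ 0.01  0.05 -8.48] F [ 0.2 -1.5 -0.2] w 35.5 q [-0.1   0.59  1.64 -0.    0.91 -0.15]
```

Emit:
step_arm([
  {"dx": 0.04, "dy": 0.002, "dz": 0.004, "rx": 0, "ry": 0, "rz": -3},
  {"dx": 0.08, "dy": 0.004, "dz": 0.008, "rx": 0, "ry": 0, "rz": -6},
  {"dx": 0.11, "dy": 0.005, "dz": 0.014, "rx": 0, "ry": 0, "rz": -8},
  {"dx": 0.1185, "dy": 0.0053, "dz": 0.019, "rx": 0, "ry": 0, "rz": -8.5},
  {"dx": 0.1185, "dy": 0.0053, "dz": 0.019, "rx": 0, "ry": 0, "rz": -8.5},
])

```text
time: 6.02
position: [0.573, 0.173, 0.0992]
tool_rot: [0.634, 0.773, -0.001, -0.0]
ft_force: [-0.0, 0.5, -1.5]
grip_width: 0.0355
```

```bash
python3 go.py F 1 3 .05; python3 - <<'E'
from h import *; from rig import viewer
for n,b in(("scene",(345,170,480,320)),("top",(170,150,330,270))):
    c=viewer.camera(n); np.savez(n+"1.npz",**c); crop(c,*b,5 if n=="top" else 4,f"pics/p1{n}.png",2.2)
E
```

```text
t 6.03 in F [-0.2  3.  99.2] delta mm [ 0.   1.3 49.2] rot [-0.16  0.06  0.06] F [-0.   0.5 -1.5] w 35.5 q [ 0.11  0.65  1.6  -0.    0.9  -0.09]
```

View pics/p1scene.png

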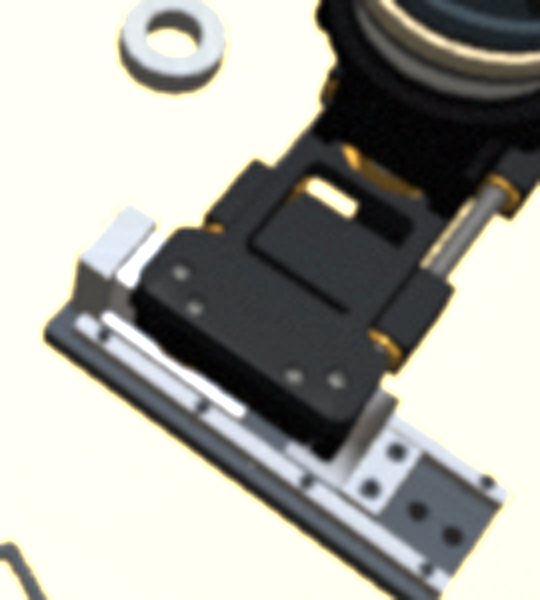

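View pics/p1top.png

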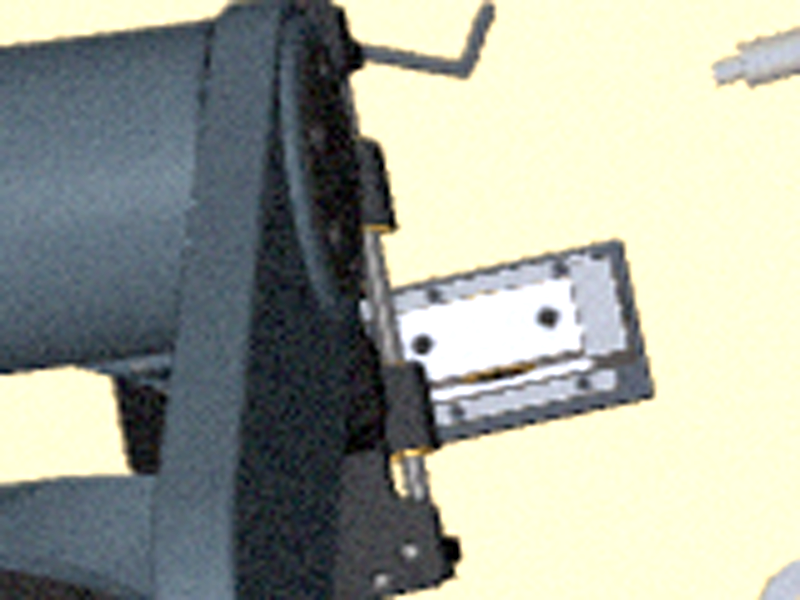

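Emit:
step_arm([
  {"dx": 0, "dy": 0.0012, "dz": 0.015, "rx": 0, "ry": 0, "rz": 0},
  {"dx": 0, "dy": 0.0012, "dz": 0.03, "rx": 0, "ry": 0, "rz": 0},
  {"dx": 0, "dy": 0.0012, "dz": 0.045, "rx": 0, "ry": 0, "rz": 0},
  {"dx": 0, "dy": 0.0012, "dz": 0.055, "rx": 0, "ry": 0, "rz": 0},
  {"dx": 0, "dy": 0.0012, "dz": 0.058, "rx": 0, "ry": 0, "rz": 0},
])

```text
time: 6.75
position: [0.5745, 0.1721, 0.0408]
tool_rot: [0.635, 0.773, -0.001, -0.0]
ft_force: [-0.2, -0.3, -1.0]
grip_width: 0.0357
```

```bash
python3 go.py F 1 3 .0264; python3 tip.py F 345 190 480 320 5 pics/p2.png
```

```text
t 6.75 in F [ 1.   1.9 40.8] delta mm [ 1.2  0.  14.4] rot [-0.16  0.06 -0.05] F [-0.2 -0.3 -1. ] w 35.7 q [ 0.11  0.74  1.62 -0.    0.79 -0.09]
-1 27 minZ [66.9 68.  69.1] Y [-8.9  1.2  9.2] X [-22.1 -18.9 -17.3] TCPz 40.97881178675241Traceback (most recent call last):
  File "tip.py", line 13, in <module>
    print(sg,m.sum(),"minZ",np.percentile(Z[m],[0,2,5]).round(1),"Y",np.percentile(Y[m],[5,50,95]).round(1),"X",np.percentile(X[m],[2,50,98]).round(1),"TCPz",p[2]*1000)
                            ~~~~~~~~~~~~~^^^^^^^^^^^^^^
    return _quantile_unchecked(
        a, q, axis, out, overwrite_input, method, keepdims, weights)
    return _ureduce(a,
                    func=_quantile_ureduce_func,
    ...<5 lines>...
                    overwrite_input=overwrite_input,
                    method=method)
    r = func(a, **kwargs)
    result = _quantile(arr,
                       quantiles=q,
    ...<2 lines>...
                       out=out,
                       weights=wgt)
    slices_having_nans = np.isnan(arr[-1, ...])
                                  ~~~^^^^^^^^^
IndexError: index -1 is out of bounds for axis 0 with size 0
```

Emit:
step_arm([
  {"dx": 0.001, "dy": 0, "dz": 0.003, "rx": 0, "ry": 0, "rz": 0},
  {"dx": 0.001, "dy": 0, "dz": 0.006, "rx": 0, "ry": 0, "rz": 0},
  {"dx": 0.001, "dy": 0, "dz": 0.009, "rx": 0, "ry": 0, "rz": 0},
  {"dx": 0.001, "dy": 0, "dz": 0.011, "rx": 0, "ry": 0, "rz": 0},
  {"dx": 0.001, "dy": 0, "dz": 0.012, "rx": 0, "ry": 0, "rz": 0},
])

```text
time: 7.42
position: [0.5744, 0.1731, 0.0289]
tool_rot: [0.635, 0.773, -0.001, -0.0]
ft_force: [-0.6, -0.0, -0.6]
grip_width: 0.0354
```

```bash
python3 go.py F 1 3 .0264; python3 - <<'E'
from h import *; from rig import viewer
for n,b in(("scene",(345,170,480,320)),("top",(170,150,330,270))):
    c=viewer.camera(n); np.savez(n+"1.npz",**c); crop(c,*b,5 if n=="top" else 4,f"pics/p2{n}.png",2.2)
E
```

```text
t 7.42 in F [ 1.2  2.8 28.9] delta mm [ 0.2 -0.2  2.5] rot [-0.13  0.06 -0.04] F [-0.6 -0.  -0.6] w 35.4 q [ 0.11  0.75  1.63 -0.    0.76 -0.09]
```

View pics/p2scene.png

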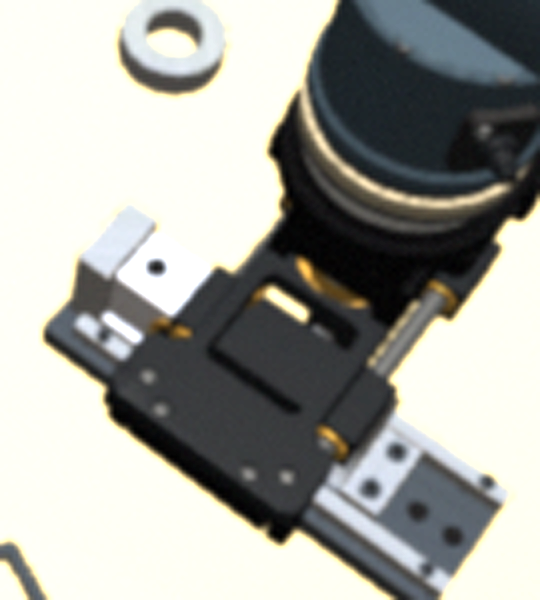

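Emit:
step_arm([
  {"dx": 0, "dy": 0, "dz": 0.001, "rx": 0, "ry": 0, "rz": 0},
  {"dx": 0, "dy": 0, "dz": 0.002, "rx": 0, "ry": 0, "rz": 0},
  {"dx": 0, "dy": 0, "dz": 0.003, "rx": 0, "ry": 0, "rz": 0},
  {"dx": 0, "dy": 0, "dz": 0.0035, "rx": 0, "ry": 0, "rz": 0},
  {"dx": 0, "dy": 0, "dz": 0.0035, "rx": 0, "ry": 0, "rz": 0},
])

```text
time: 8.15
position: [0.5748, 0.1732, 0.0264]
tool_rot: [0.635, 0.773, -0.001, 0.0]
ft_force: [-1.2, 0.4, 5.7]
grip_width: 0.0359
```

Emit:
step_arm([
  {"dx": -0.001, "dy": 0, "dz": 0.0005, "rx": 0, "ry": 0, "rz": 0},
  {"dx": -0.0025, "dy": 0, "dz": 0.0005, "rx": 0, "ry": 0, "rz": 0},
  {"dx": -0.004, "dy": 0, "dz": 0.0005, "rx": 0, "ry": 0, "rz": 0},
  {"dx": -0.005, "dy": 0, "dz": 0.0005, "rx": 0, "ry": 0, "rz": 0},
  {"dx": -0.006, "dy": 0, "dz": 0.0005, "rx": 0, "ry": 0, "rz": 0},
])

```text
time: 8.78
position: [0.5765, 0.1681, 0.0263]
tool_rot: [0.635, 0.772, 0.0, -0.0]
ft_force: [-0.6, 5.5, 5.7]
grip_width: 0.0358
```

```bash
python3 go.py F 1 -2 .0264
```

```text
t 8.78 in F [ 2.3 -2.5 26.3] delta mm [ 0.5 -1.3 -0.1] rot [ 0.01 -0.01 -0.1 ] F [-0.6  5.5  5.7] w 35.8 q [ 0.1   0.76  1.63  0.    0.76 -0.1 ]
```

Emit:
step_arm([
  {"dx": 0.0005, "dy": 0, "dz": 0, "rx": 0, "ry": 0, "rz": 0},
  {"dx": 0.0005, "dy": 0, "dz": 0, "rx": 0, "ry": 0, "rz": 0},
  {"dx": 0.0005, "dy": 0, "dz": 0, "rx": 0, "ry": 0, "rz": 0},
  {"dx": 0.0005, "dy": 0, "dz": 0, "rx": 0, "ry": 0, "rz": 0},
  {"dx": 0.0005, "dy": 0, "dz": 0, "rx": 0, "ry": 0, "rz": 0},
], gripper=0.65)

```text
time: 9.4
position: [0.5764, 0.1685, 0.0262]
tool_rot: [0.635, 0.772, 0.0, -0.0]
ft_force: [0.6, 0.3, -0.2]
grip_width: 0.0565
```

```bash
python3 go.py R 1 -27 .11
```

```text
t 9.4 in R [-99.7 344.2  26.2] delta mm [-376.4  -79.1  -83.8] rot [-1.000e-02 -1.000e-02  2.704e+01] F [ 0.6  0.3 -0.2] w 56.5 q [ 0.1   0.76  1.63  0.    0.76 -0.1 ]
```

Emit:
step_arm([
  {"dx": 0, "dy": 0, "dz": -0.015, "rx": 0, "ry": 0, "rz": 0},
  {"dx": 0, "dy": 0, "dz": -0.04, "rx": 0, "ry": 0, "rz": 0},
  {"dx": 0, "dy": 0, "dz": -0.07, "rx": 0, "ry": 0, "rz": 0},
  {"dx": -0.03, "dy": -0.006, "dz": -0.09, "rx": 0, "ry": 0, "rz": 3},
  {"dx": -0.085, "dy": -0.018, "dz": -0.09, "rx": 0, "ry": 0, "rz": 7},
])

```text
time: 10.02
position: [0.5773, 0.0822, 0.1195]
tool_rot: [0.68, 0.733, 0.002, 0.002]
ft_force: [1.2, -0.5, 0.0]
grip_width: 0.0568
```

```bash
python3 go.py R 1 -27 .10
```

```text
t 10.03 in R [-75.2 261.6 119.5] delta mm [-297.1  -27.9   19.4] rot [ 0.39 -0.05 20.14] F [ 1.2 -0.5  0. ] w 56.8 q [-0.05  0.6   1.63  0.    0.91 -0.12]
```

Emit:
step_arm([
  {"dx": -0.06, "dy": -0.006, "dz": 0, "rx": 0, "ry": 0, "rz": 4},
  {"dx": -0.12, "dy": -0.012, "dz": 0, "rx": 0, "ry": 0, "rz": 8},
  {"dx": -0.18, "dy": -0.018, "dz": 0, "rx": 0, "ry": 0, "rz": 12},
  {"dx": -0.24, "dy": -0.024, "dz": 0.005, "rx": 0, "ry": 0, "rz": 16},
  {"dx": -0.297, "dy": -0.028, "dz": 0.02, "rx": 0, "ry": 0, "rz": 20.1},
])

```text
time: 10.65
position: [0.5722, -0.2187, 0.1014]
tool_rot: [0.799, 0.602, 0.004, 0.004]
ft_force: [0.6, 0.1, 0.1]
grip_width: 0.0565
```

```bash
python3 go.py R 1 -27 .0184;python3 - <<'E'
from h import *; from rig import viewer
for n,b in(("scene",(345,210,480,320)),("top",(190,190,310,260))):
    c=viewer.camera(n); np.savez(n+"2.npz",**c); crop(c,*b,5 if n=="scene" else 6,f"pics/p3{n}.png",2.2)
E
```

```text
t 10.65 in R [  2.4 -29.3 101.4] delta mm [ 2.2 -2.2 83. ] rot [ 0.6  -0.05 -0.13] F [0.6 0.1 0.1] w 56.5 q [-0.55  0.65  1.57  0.    0.91 -0.27]
```

View pics/p3scene.png

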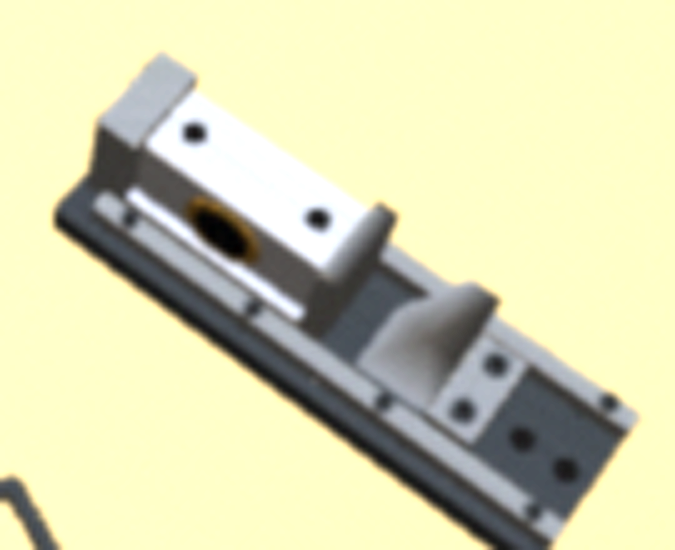

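View pics/p3top.png

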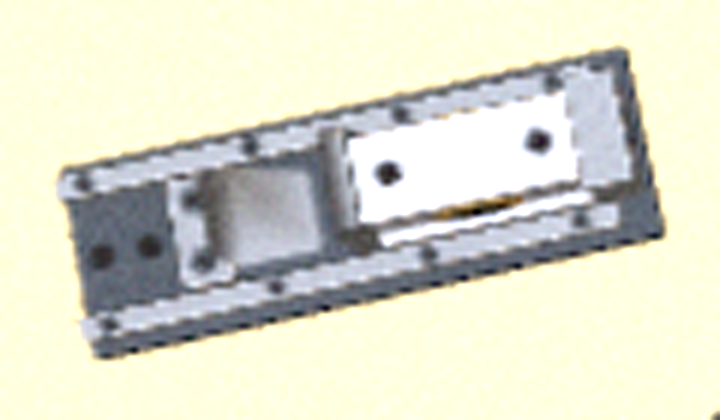

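The first plate stands upright against the block, at about px (338,175) in the top crop. There is clearly room for a second, so I'm picking that one next.

Emit:
step_arm([
  {"dx": 0.002, "dy": -0.002, "dz": 0.01, "rx": 0.6, "ry": 0, "rz": -0.1},
  {"dx": 0.0022, "dy": -0.0022, "dz": 0.035, "rx": 0.6, "ry": 0, "rz": -0.1},
  {"dx": 0.0022, "dy": -0.0022, "dz": 0.06, "rx": 0.6, "ry": 0, "rz": -0.1},
  {"dx": 0.0022, "dy": -0.0022, "dz": 0.078, "rx": 0.6, "ry": 0, "rz": -0.1},
  {"dx": 0.0022, "dy": -0.0022, "dz": 0.083, "rx": 0.6, "ry": 0, "rz": -0.1},
])

```text
time: 11.38
position: [0.5705, -0.2187, 0.0155]
tool_rot: [0.799, 0.601, -0.001, -0.001]
ft_force: [-0.1, 0.3, 0.1]
grip_width: 0.0565
```

```bash
python3 go.py R 1 -27 .0184
```

```text
t 11.38 in R [  0.8 -29.7  15.5] delta mm [ 2.7  0.2 -2.9] rot [-0.18 -0.   -0.17] F [-0.1  0.3  0.1] w 56.5 q [-0.55  0.79  1.6  -0.    0.76 -0.27]
```

Emit:
step_arm([
  {"dx": 0.0027, "dy": 0, "dz": -0.0025, "rx": 0, "ry": 0, "rz": 0},
  {"dx": 0.0027, "dy": 0, "dz": -0.0025, "rx": 0, "ry": 0, "rz": 0},
  {"dx": 0.0027, "dy": 0, "dz": -0.0025, "rx": 0, "ry": 0, "rz": 0},
  {"dx": 0.0027, "dy": 0, "dz": -0.0025, "rx": 0, "ry": 0, "rz": 0},
  {"dx": 0.0027, "dy": 0, "dz": -0.0025, "rx": 0, "ry": 0, "rz": 0},
])

```text
time: 12.0
position: [0.5713, -0.2163, 0.0183]
tool_rot: [0.799, 0.601, -0.001, -0.001]
ft_force: [0.1, 0.5, 0.6]
grip_width: 0.0567
```

Emit:
step_arm([
  {"dx": 0, "dy": 0, "dz": 0, "rx": 0, "ry": 0, "rz": 0},
  {"dx": 0, "dy": 0, "dz": 0, "rx": 0, "ry": 0, "rz": 0},
  {"dx": 0, "dy": 0, "dz": 0, "rx": 0, "ry": 0, "rz": 0},
  {"dx": 0, "dy": 0, "dz": 0, "rx": 0, "ry": 0, "rz": 0},
  {"dx": 0, "dy": 0, "dz": 0, "rx": 0, "ry": 0, "rz": 0},
], gripper=0.2)

```text
time: 12.62
position: [0.5717, -0.2165, 0.0183]
tool_rot: [0.799, 0.601, -0.001, -0.001]
ft_force: [1.4, 0.2, -1.2]
grip_width: 0.0356
```

```bash
python3 go.py R 1 -27 .0184
```

```text
t 12.62 in R [  1.3 -27.3  18.3] delta mm [ 0.3 -0.3 -0.1] rot [-0.1   0.02 -0.18] F [ 1.4  0.2 -1.2] w 35.6 q [-0.54  0.78  1.6  -0.    0.76 -0.26]
```

Emit:
step_arm([
  {"dx": 0, "dy": 0, "dz": -0.01, "rx": 0, "ry": 0, "rz": 0},
  {"dx": 0, "dy": 0, "dz": -0.03, "rx": 0, "ry": 0, "rz": 0},
  {"dx": 0, "dy": 0, "dz": -0.06, "rx": 0, "ry": 0, "rz": 0},
  {"dx": 0, "dy": 0, "dz": -0.09, "rx": 0, "ry": 0, "rz": 0},
  {"dx": 0, "dy": 0, "dz": -0.105, "rx": 0, "ry": 0, "rz": 0},
])

```text
time: 13.25
position: [0.572, -0.2166, 0.1253]
tool_rot: [0.799, 0.601, -0.0, 0.0]
ft_force: [-0.4, -0.4, -0.8]
grip_width: 0.0354
```

```bash
python3 go.py F 1.5 8 .11
```

```text
t 13.25 in F [ -77.1 -379.   125.3] delta mm [ 379.9 -107.7   15. ] rot [ -0.03   0.04 -27.32] F [-0.4 -0.4 -0.8] w 35.4 q [-0.54  0.62  1.55 -0.    0.97 -0.26]
```

Emit:
step_arm([
  {"dx": 0.045, "dy": -0.012, "dz": 0, "rx": 0, "ry": 0, "rz": -3},
  {"dx": 0.1, "dy": -0.028, "dz": 0, "rx": 0, "ry": 0, "rz": -7},
  {"dx": 0.155, "dy": -0.044, "dz": 0, "rx": 0, "ry": 0, "rz": -11},
  {"dx": 0.21, "dy": -0.06, "dz": 0, "rx": 0, "ry": 0, "rz": -15},
  {"dx": 0.265, "dy": -0.075, "dz": 0, "rx": 0, "ry": 0, "rz": -19},
])

```text
time: 13.88
position: [0.5722, 0.0606, 0.1248]
tool_rot: [0.688, 0.726, -0.001, -0.001]
ft_force: [0.9, -0.0, -1.0]
grip_width: 0.0355
```

```bash
python3 go.py F 1.5 8 .10
```

```text
t 13.88 in F [ -22.9 -107.1  124.8] delta mm [117.4   7.8  24.7] rot [-0.15  0.01 -8.2 ] F [ 0.9 -0.  -1. ] w 35.5 q [-0.09  0.58  1.64 -0.    0.92 -0.14]
```

Emit:
step_arm([
  {"dx": 0.045, "dy": 0.003, "dz": 0.004, "rx": 0, "ry": 0, "rz": -3},
  {"dx": 0.085, "dy": 0.006, "dz": 0.008, "rx": 0, "ry": 0, "rz": -6},
  {"dx": 0.11, "dy": 0.0075, "dz": 0.014, "rx": 0, "ry": 0, "rz": -8},
  {"dx": 0.1174, "dy": 0.0078, "dz": 0.025, "rx": 0, "ry": 0, "rz": -8.2},
  {"dx": 0.1174, "dy": 0.0078, "dz": 0.025, "rx": 0, "ry": 0, "rz": -8.2},
])

```text
time: 14.5
position: [0.5722, 0.1779, 0.0983]
tool_rot: [0.634, 0.773, -0.003, -0.002]
ft_force: [-0.3, -0.2, -0.6]
grip_width: 0.0357
```

```bash
python3 go.py F 1.5 8 .075
```

```text
t 14.5 in F [-0.1  7.9 98.3] delta mm [ 0.1  1.7 23.3] rot [-0.37  0.01  0.02] F [-0.3 -0.2 -0.6] w 35.7 q [ 0.12  0.65  1.59 -0.    0.91 -0.08]
```

Emit:
step_arm([
  {"dx": 0.0005, "dy": 0.0016, "dz": 0.01, "rx": -0.4, "ry": 0, "rz": 0},
  {"dx": 0.0005, "dy": 0.0016, "dz": 0.02, "rx": -0.4, "ry": 0, "rz": 0},
  {"dx": 0.0005, "dy": 0.0016, "dz": 0.03, "rx": -0.4, "ry": 0, "rz": 0},
  {"dx": 0.0005, "dy": 0.0016, "dz": 0.04, "rx": -0.4, "ry": 0, "rz": 0},
  {"dx": 0.0005, "dy": 0.0016, "dz": 0.05, "rx": -0.4, "ry": 0, "rz": 0},
])

```text
time: 15.12
position: [0.5735, 0.1785, 0.0476]
tool_rot: [0.634, 0.773, 0.0, 0.0]
ft_force: [0.5, 0.4, 1.3]
grip_width: 0.0359
```

```bash
python3 go.py F 1.5 8 .0289
```

```text
t 15.12 in F [ 1.3  8.3 47.6] delta mm [-0.3  0.2 18.7] rot [0.03 0.01 0.01] F [0.5 0.4 1.3] w 35.9 q [ 0.12  0.72  1.62 -0.    0.8  -0.08]
```

Emit:
step_arm([
  {"dx": -0.0005, "dy": 0, "dz": 0.005, "rx": 0, "ry": 0, "rz": 0},
  {"dx": -0.0005, "dy": 0, "dz": 0.009, "rx": 0, "ry": 0, "rz": 0},
  {"dx": -0.0005, "dy": 0, "dz": 0.013, "rx": 0, "ry": 0, "rz": 0},
  {"dx": -0.0005, "dy": 0, "dz": 0.016, "rx": 0, "ry": 0, "rz": 0},
  {"dx": -0.0005, "dy": 0, "dz": 0.0185, "rx": 0, "ry": 0, "rz": 0},
])

```text
time: 15.75
position: [0.5738, 0.1781, 0.0294]
tool_rot: [0.634, 0.773, 0.0, 0.0]
ft_force: [-0.7, -0.2, 4.0]
grip_width: 0.036
```

```bash
python3 go.py F 1.5 8 .0264
```

```text
t 15.75 in F [ 1.5  7.8 29.4] delta mm [ 0.2 -0.   3. ] rot [0.06 0.01 0.01] F [-0.7 -0.2  4. ] w 36.0 q [ 0.12  0.75  1.63 -0.    0.76 -0.08]
```

Emit:
step_arm([
  {"dx": -0.001, "dy": 0, "dz": 0.001, "rx": 0, "ry": 0, "rz": 0},
  {"dx": -0.001, "dy": 0, "dz": 0.002, "rx": 0, "ry": 0, "rz": 0},
  {"dx": -0.001, "dy": 0, "dz": 0.003, "rx": 0, "ry": 0, "rz": 0},
  {"dx": -0.001, "dy": 0, "dz": 0.0035, "rx": 0, "ry": 0, "rz": 0},
  {"dx": -0.001, "dy": 0, "dz": 0.0035, "rx": 0, "ry": 0, "rz": 0},
])

```text
time: 16.38
position: [0.574, 0.177, 0.0262]
tool_rot: [0.634, 0.773, 0.0, 0.001]
ft_force: [-1.8, 0.5, 6.5]
grip_width: 0.0357
```

```bash
python3 go.py F 1.5 8 .0264
```

```text
t 16.38 in F [ 1.6  6.7 26.2] delta mm [ 1.3 -0.1 -0.2] rot [0.08 0.02 0.02] F [-1.8  0.5  6.5] w 35.7 q [ 0.11  0.76  1.63 -0.    0.75 -0.08]
```

Emit:
step_arm([
  {"dx": -0.0005, "dy": 0, "dz": 0.0005, "rx": 0, "ry": 0, "rz": 0},
  {"dx": -0.001, "dy": 0, "dz": 0.0005, "rx": 0, "ry": 0, "rz": 0},
  {"dx": -0.0015, "dy": 0, "dz": 0.0005, "rx": 0, "ry": 0, "rz": 0},
  {"dx": -0.002, "dy": 0, "dz": 0.0005, "rx": 0, "ry": 0, "rz": 0},
  {"dx": -0.003, "dy": 0, "dz": 0.0005, "rx": 0, "ry": 0, "rz": 0},
])

```text
time: 17.0
position: [0.5742, 0.1762, 0.0262]
tool_rot: [0.635, 0.773, 0.002, -0.001]
ft_force: [-2.5, 8.1, 6.8]
grip_width: 0.036
```

```bash
python3 go.py F 1.5 5.5 .0264
```

```text
t 17.0 in F [ 1.6  5.9 26.2] delta mm [-0.4 -0.1 -0.2] rot [ 0.1  -0.17 -0.07] F [-2.5  8.1  6.8] w 36.0 q [ 0.11  0.76  1.63  0.    0.75 -0.09]
```

Emit:
step_arm([
  {"dx": 0.0004, "dy": 0, "dz": 0, "rx": 0, "ry": 0, "rz": 0},
  {"dx": 0.0004, "dy": 0, "dz": 0, "rx": 0, "ry": 0, "rz": 0},
  {"dx": 0.0004, "dy": 0, "dz": 0, "rx": 0, "ry": 0, "rz": 0},
  {"dx": 0.0004, "dy": 0, "dz": 0, "rx": 0, "ry": 0, "rz": 0},
  {"dx": 0.0004, "dy": 0, "dz": 0, "rx": 0, "ry": 0, "rz": 0},
], gripper=0.65)

```text
time: 17.62
position: [0.5741, 0.1764, 0.0261]
tool_rot: [0.635, 0.773, 0.002, -0.001]
ft_force: [0.1, -0.8, -0.1]
grip_width: 0.0562
```

Emit:
step_arm([
  {"dx": 0, "dy": 0, "dz": -0.015, "rx": 0, "ry": 0, "rz": 0},
  {"dx": 0, "dy": 0, "dz": -0.04, "rx": 0, "ry": 0, "rz": 0},
  {"dx": 0, "dy": 0, "dz": -0.07, "rx": 0, "ry": 0, "rz": 0},
  {"dx": -0.03, "dy": -0.006, "dz": -0.095, "rx": 0, "ry": 0, "rz": 3},
  {"dx": -0.085, "dy": -0.018, "dz": -0.1, "rx": 0, "ry": 0, "rz": 7},
])

```text
time: 18.25
position: [0.5748, 0.0898, 0.1291]
tool_rot: [0.68, 0.733, 0.004, 0.002]
ft_force: [0.9, -0.1, -0.2]
grip_width: 0.0565
```

```bash
python3 go.py R 1 47.5 .11
```

```text
t 18.25 in R [-79.6 268.2 129.1] delta mm [-235.    -0.5   18.5] rot [ 0.42 -0.22 20.15] F [ 0.9 -0.1 -0.2] w 56.5 q [-0.04  0.58  1.63  0.    0.92 -0.12]
```

Emit:
step_arm([
  {"dx": -0.05, "dy": 0, "dz": 0, "rx": 0.2, "ry": 0, "rz": 4},
  {"dx": -0.1, "dy": 0, "dz": 0, "rx": 0.4, "ry": -0.1, "rz": 8},
  {"dx": -0.15, "dy": 0, "dz": 0, "rx": 0.4, "ry": -0.2, "rz": 12},
  {"dx": -0.2, "dy": 0, "dz": 0.005, "rx": 0.4, "ry": -0.2, "rz": 16},
  {"dx": -0.235, "dy": -0.0005, "dz": 0.015, "rx": 0.4, "ry": -0.2, "rz": 20.1},
])

```text
time: 18.88
position: [0.5928, -0.1473, 0.1152]
tool_rot: [0.799, 0.601, 0.001, 0.002]
ft_force: [0.6, 0.8, -0.1]
grip_width: 0.0568
```

```bash
python3 go.py R 1 47.5 .034;python3 - <<'E'
from h import *; from rig import viewer
for n,b in(("scene",(345,210,480,320)),("top",(190,190,310,260))):
    c=viewer.camera(n); np.savez(n+"3.npz",**c); crop(c,*b,5 if n=="scene" else 6,f"pics/p4{n}.png",2.2)
    if n=="scene": crop(c,220,60,340,190,5,"pics/p4rack.png",2)
E
```

```text
t 18.88 in R [  2.6  45.1 115.2] delta mm [ 2.5 -2.  81.2] rot [ 0.22  0.01 -0.16] F [ 0.6  0.8 -0.1] w 56.8 q [-0.43  0.63  1.56  0.    0.94 -0.15]
```

View pics/p4scene.png

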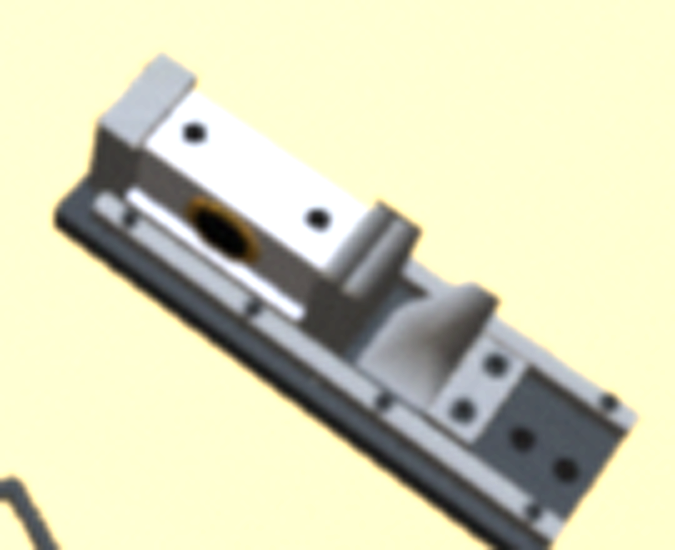

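View pics/p4top.png

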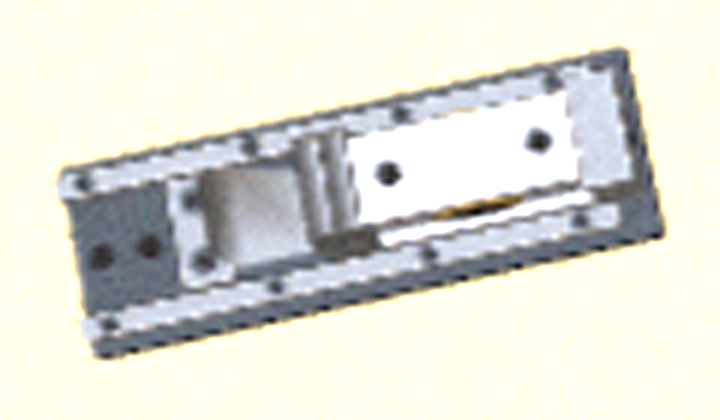

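View pics/p4rack.png

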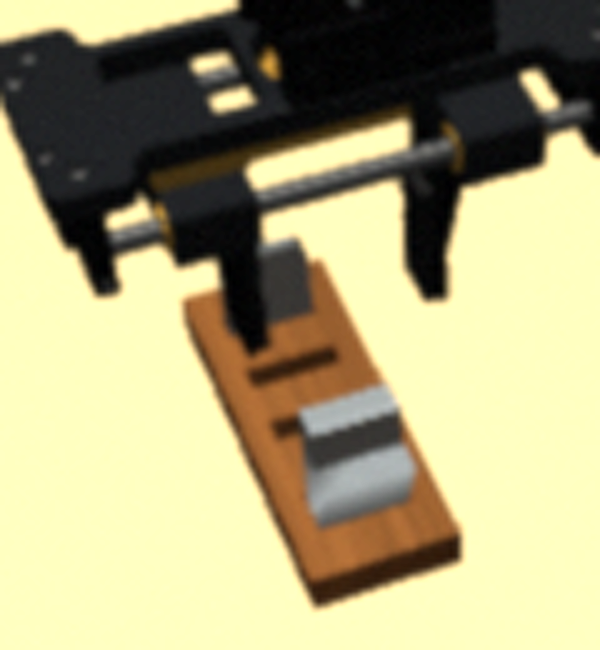

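```bash
python3 - <<'E'
from h import *; import go
c=np.load("top3.npz");K,R,t=c["K"],c["R"],c["t"];d=c["depth"];v,u=np.mgrid[0:400,0:640]
W=(np.stack([(u-K[0,2])/K[0,0]*d,(v-K[1,2])/K[1,1]*d,d],-1)-t)@R
a=np.radians(go.FA);q=W[...,:2]-go.FC;X=q@[np.cos(a),np.sin(a)]*1000;Y=q@[-np.sin(a),np.cos(a)]*1000;Z=W[...,2]*1000
m=(abs(X)<12)&(Z>22)&(Z<50)&(Y>14)&(Y<45);print("foot",np.median(Y[m]-.36*(Z[m]+.7-14)))
m=(abs(X)<25)&(Z>54)&(Z<70)&(Y>-20)&(Y<22);print("plates ymax",np.percentile(Y[m],[90,95,98,100]))
m=m&(Y>-3);print("x",np.percentile(X[m],[1,5,50,95,99]),np.median(Z[m]))
for lo in range(-12,24,2):
    k=(abs(X)<10)&(Y>=lo)&(Y<lo+2)&(Z<80);print(lo,np.median(Z[k]).round(1),end=' ')
E
```

```text
foot 15.203566075433843
plates ymax [ 7.97077973  9.3495377  10.25367864 10.82266104]
x [-18.03212155 -17.08008103  -0.81033625  15.74673721  16.98637668] 61.158899592046055
-12 56.5 -10 56.7 -8 56.2 -6 60.5 -4 60.6 -2 61.1 0 62.1 2 61.7 4 61.6 6 61.6 8 59.9 10 60.8 12 nan 14 nan 16 21.8 18 23.8 20 30.0 22 33.5
  return _methods._mean(a, axis=axis, dtype=dtype,
  ret = ret.dtype.type(ret / rcount)
```

The gap left at floor level is about 5 mm, less than one plate, so the wedge is next. Expected nip height is about 19 mm above the floor.

Emit:
step_arm([
  {"dx": 0.0025, "dy": -0.002, "dz": 0.01, "rx": 0.2, "ry": 0, "rz": -0.1},
  {"dx": 0.0025, "dy": -0.002, "dz": 0.03, "rx": 0.2, "ry": 0, "rz": -0.1},
  {"dx": 0.0025, "dy": -0.002, "dz": 0.055, "rx": 0.2, "ry": 0, "rz": -0.1},
  {"dx": 0.0025, "dy": -0.002, "dz": 0.074, "rx": 0.2, "ry": 0, "rz": -0.1},
  {"dx": 0.0025, "dy": -0.002, "dz": 0.08, "rx": 0.2, "ry": 0, "rz": -0.1},
])

```text
time: 19.6
position: [0.5903, -0.1444, 0.0326]
tool_rot: [0.798, 0.602, -0.001, -0.002]
ft_force: [0.1, -0.0, 0.6]
grip_width: 0.0563
```

```bash
python3 go.py R 1 47.5 .034
```

```text
t 19.6 in R [-0.5 47.2 32.6] delta mm [ 0.3  1.5 -1.4] rot [-0.23  0.02 -0.05] F [ 0.1 -0.   0.6] w 56.3 q [-0.42  0.76  1.6  -0.    0.79 -0.14]
```

Emit:
step_arm([
  {"dx": 0.0003, "dy": 0.0015, "dz": -0.0014, "rx": -0.2, "ry": 0, "rz": 0},
  {"dx": 0.0003, "dy": 0.0015, "dz": -0.0014, "rx": -0.2, "ry": 0, "rz": 0},
  {"dx": 0.0003, "dy": 0.0015, "dz": -0.0014, "rx": -0.2, "ry": 0, "rz": 0},
  {"dx": 0.0003, "dy": 0.0015, "dz": -0.0014, "rx": -0.2, "ry": 0, "rz": 0},
  {"dx": 0.0003, "dy": 0.0015, "dz": -0.0014, "rx": -0.2, "ry": 0, "rz": 0},
], gripper=0.2, force=58)

```text
time: 20.23
position: [0.5926, -0.1448, 0.0348]
tool_rot: [0.798, 0.602, 0.0, 0.001]
ft_force: [0.1, -0.4, 4.1]
grip_width: 0.0357
```

Emit:
step_arm([
  {"dx": 0, "dy": 0, "dz": 0, "rx": 0, "ry": 0, "rz": 0},
  {"dx": 0, "dy": 0, "dz": -0.005, "rx": 0, "ry": 0, "rz": 0},
  {"dx": 0, "dy": 0, "dz": -0.015, "rx": 0, "ry": 0, "rz": 0},
  {"dx": 0, "dy": 0, "dz": -0.035, "rx": 0, "ry": 0, "rz": 0},
  {"dx": 0, "dy": 0, "dz": -0.06, "rx": 0, "ry": 0, "rz": 0},
])

```text
time: 20.85
position: [0.591, -0.1442, 0.0949]
tool_rot: [0.798, 0.602, -0.001, -0.001]
ft_force: [-0.1, -0.1, -2.9]
grip_width: 0.0354
```

```bash
python3 go.py F 1.5 18 .13
```

```text
t 20.85 in F [ -44.4 -311.6   94.9] delta mm [ 314.1 -109.9  -34.9] rot [ -0.14  -0.03 -27.19] F [-0.1 -0.1 -2.9] w 35.4 q [-0.42  0.66  1.57 -0.    0.91 -0.14]
```

Emit:
step_arm([
  {"dx": 0.03, "dy": -0.01, "dz": -0.015, "rx": 0, "ry": 0, "rz": -3},
  {"dx": 0.075, "dy": -0.026, "dz": -0.03, "rx": 0, "ry": 0, "rz": -6.5},
  {"dx": 0.12, "dy": -0.042, "dz": -0.035, "rx": 0, "ry": 0, "rz": -10.5},
  {"dx": 0.165, "dy": -0.058, "dz": -0.035, "rx": 0, "ry": 0, "rz": -14.5},
  {"dx": 0.21, "dy": -0.073, "dz": -0.035, "rx": 0, "ry": 0, "rz": -18},
])

```text
time: 21.48
position: [0.5773, 0.0792, 0.1303]
tool_rot: [0.694, 0.72, -0.001, -0.002]
ft_force: [0.6, 0.9, -3.7]
grip_width: 0.0355
```

```bash
python3 go.py F 1.5 18.5 .12
```

```text
t 21.48 in F [-14.3 -89.8 130.3] delta mm [109.4  -1.4  10.4] rot [-0.24 -0.06 -9.08] F [ 0.6  0.9 -3.7] w 35.5 q [-0.06  0.58  1.62  0.    0.95 -0.09]
```

Emit:
step_arm([
  {"dx": 0.04, "dy": 0, "dz": 0.002, "rx": 0, "ry": 0, "rz": -3},
  {"dx": 0.08, "dy": -0.001, "dz": 0.005, "rx": -0.1, "ry": 0, "rz": -6},
  {"dx": 0.103, "dy": -0.001, "dz": 0.01, "rx": -0.2, "ry": 0, "rz": -8.5},
  {"dx": 0.1094, "dy": -0.0014, "dz": 0.01, "rx": -0.2, "ry": 0, "rz": -9.1},
  {"dx": 0.1094, "dy": -0.0014, "dz": 0.01, "rx": -0.2, "ry": 0, "rz": -9.1},
])

```text
time: 22.1
position: [0.5713, 0.1882, 0.1205]
tool_rot: [0.634, 0.773, -0.0, -0.001]
ft_force: [0.4, -0.4, -2.9]
grip_width: 0.0352
```

```bash
python3 go.py F 1.5 18.5 .095; python3 - <<'E'
from h import *; from rig import viewer
c=viewer.camera("scene"); crop(c,345,150,500,320,4,"pics/w1.png",2)
E
```

```text
t 22.1 in F [  1.   18.3 120.5] delta mm [ 0.2  0.5 25.5] rot [-0.09 -0.04  0.03] F [ 0.4 -0.4 -2.9] w 35.2 q [ 0.13  0.62  1.58  0.    0.95 -0.06]
```

View pics/w1.png

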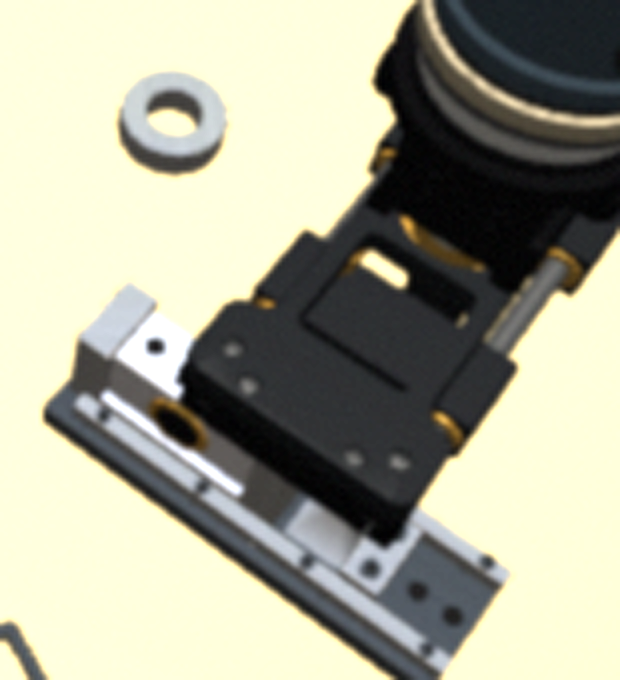

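Emit:
step_arm([
  {"dx": 0.0003, "dy": 0.0005, "dz": 0.008, "rx": 0, "ry": 0, "rz": 0},
  {"dx": 0.0003, "dy": 0.0005, "dz": 0.016, "rx": 0, "ry": 0, "rz": 0},
  {"dx": 0.0003, "dy": 0.0005, "dz": 0.024, "rx": 0, "ry": 0, "rz": 0},
  {"dx": 0.0003, "dy": 0.0005, "dz": 0.028, "rx": 0, "ry": 0, "rz": 0},
  {"dx": 0.0003, "dy": 0.0005, "dz": 0.032, "rx": 0, "ry": 0, "rz": 0},
])

```text
time: 22.78
position: [0.572, 0.1881, 0.0882]
tool_rot: [0.635, 0.773, -0.0, -0.001]
ft_force: [-1.0, 0.9, -2.7]
grip_width: 0.0352
```

```bash
python3 go.py F 1.5 18.5 .07
```

```text
t 22.77 in F [ 1.8 18.  88.2] delta mm [ 0.5 -0.2 18.2] rot [-0.07 -0.04 -0.02] F [-1.   0.9 -2.7] w 35.2 q [ 0.13  0.66  1.6   0.    0.88 -0.06]
```

Emit:
step_arm([
  {"dx": 0.0003, "dy": 0, "dz": 0.004, "rx": 0, "ry": 0, "rz": 0},
  {"dx": 0.0003, "dy": 0, "dz": 0.008, "rx": 0, "ry": 0, "rz": 0},
  {"dx": 0.0003, "dy": 0, "dz": 0.012, "rx": 0, "ry": 0, "rz": 0},
  {"dx": 0.0003, "dy": 0, "dz": 0.015, "rx": 0, "ry": 0, "rz": 0},
  {"dx": 0.0003, "dy": 0, "dz": 0.018, "rx": 0, "ry": 0, "rz": 0},
])

```text
time: 23.4
position: [0.572, 0.1884, 0.07]
tool_rot: [0.635, 0.773, -0.0, -0.001]
ft_force: [0.3, -0.5, -2.9]
grip_width: 0.0352
```

```bash
python3 go.py F 1.5 18.5 .06
```

```text
t 23.4 in F [ 1.8 18.3 70. ] delta mm [ 0.2 -0.2 10. ] rot [-0.07 -0.04 -0.02] F [ 0.3 -0.5 -2.9] w 35.2 q [ 0.13  0.69  1.61  0.    0.85 -0.06]
```

Emit:
step_arm([
  {"dx": 0, "dy": 0, "dz": 0.002, "rx": 0, "ry": 0, "rz": 0},
  {"dx": 0, "dy": 0, "dz": 0.004, "rx": 0, "ry": 0, "rz": 0},
  {"dx": -0.0003, "dy": 0, "dz": 0.006, "rx": 0, "ry": 0, "rz": 0},
  {"dx": -0.0006, "dy": 0, "dz": 0.0075, "rx": 0, "ry": 0, "rz": 0},
  {"dx": -0.001, "dy": 0, "dz": 0.009, "rx": 0, "ry": 0, "rz": 0},
])

```text
time: 24.02
position: [0.5725, 0.1873, 0.0622]
tool_rot: [0.635, 0.773, -0.0, -0.0]
ft_force: [-2.3, -1.1, 12.5]
grip_width: 0.0352
```

```bash
python3 go.py F 1.5 17.3 .06
```

```text
t 24.02 in F [ 2.1 17.1 62.2] delta mm [ 0.2 -0.6  2.2] rot [-0.03 -0.03 -0.03] F [-2.3 -1.1 12.5] w 35.2 q [ 0.13  0.7   1.61  0.    0.83 -0.07]
```

Emit:
step_arm([
  {"dx": 0, "dy": 0, "dz": 0.0015, "rx": 0, "ry": 0, "rz": 0},
  {"dx": 0, "dy": 0, "dz": 0.002, "rx": 0, "ry": 0, "rz": 0},
  {"dx": 0, "dy": 0, "dz": 0.0025, "rx": 0, "ry": 0, "rz": 0},
  {"dx": 0, "dy": 0, "dz": 0.003, "rx": 0, "ry": 0, "rz": 0},
  {"dx": 0, "dy": 0, "dz": 0.003, "rx": 0, "ry": 0, "rz": 0},
])

```text
time: 24.65
position: [0.5726, 0.1873, 0.0621]
tool_rot: [0.635, 0.773, 0.0, -0.0]
ft_force: [-4.0, -1.9, 14.7]
grip_width: 0.0356
```

```bash
python3 go.py F 1.5 17.3 .06
```

```text
t 24.65 in F [ 2.2 17.1 62.1] delta mm [ 0.2 -0.7  2.1] rot [ 0.02 -0.03 -0.03] F [-4.  -1.9 14.7] w 35.6 q [ 0.13  0.7   1.61  0.    0.83 -0.07]
```

Emit:
step_arm([
  {"dx": 0, "dy": 0, "dz": 0.004, "rx": 0, "ry": 0, "rz": 0},
  {"dx": 0, "dy": 0, "dz": 0.005, "rx": 0, "ry": 0, "rz": 0},
  {"dx": 0, "dy": 0, "dz": 0.006, "rx": 0, "ry": 0, "rz": 0},
  {"dx": 0, "dy": 0, "dz": 0.006, "rx": 0, "ry": 0, "rz": 0},
  {"dx": 0, "dy": 0, "dz": 0.006, "rx": 0, "ry": 0, "rz": 0},
])

```text
time: 25.28
position: [0.5729, 0.1872, 0.0618]
tool_rot: [0.635, 0.773, 0.001, 0.001]
ft_force: [-7.8, -3.3, 30.7]
grip_width: 0.0357
```

```bash
python3 go.py F 1.5 17.3 .06
```

```text
t 25.27 in F [ 2.5 17.  61.8] delta mm [ 0.3 -1.   1.8] rot [ 0.12  0.   -0.01] F [-7.8 -3.3 30.7] w 35.7 q [ 0.13  0.7   1.61  0.    0.83 -0.07]
```

Emit:
step_arm([
  {"dx": 0, "dy": -0.001, "dz": 0.006, "rx": 0, "ry": 0, "rz": 0},
  {"dx": 0, "dy": -0.001, "dz": 0.006, "rx": 0, "ry": 0, "rz": 0},
  {"dx": 0, "dy": -0.001, "dz": 0.006, "rx": 0, "ry": 0, "rz": 0},
  {"dx": 0, "dy": -0.001, "dz": 0.006, "rx": 0, "ry": 0, "rz": 0},
  {"dx": 0, "dy": -0.001, "dz": 0.006, "rx": 0, "ry": 0, "rz": 0},
])

```text
time: 25.9
position: [0.5729, 0.1872, 0.0617]
tool_rot: [0.634, 0.773, 0.002, 0.002]
ft_force: [-6.7, -1.9, 31.0]
grip_width: 0.0351
```

```bash
python3 go.py F 1.5 17.3 .06; python3 - <<'E'
from h import *; from rig import viewer
c=viewer.camera("scene"); crop(c,300,130,500,320,3,"pics/w2.png",2)
c2=viewer.camera("top"); crop(c2,170,120,410,300,3,"pics/w2t.png",2); cv2.imwrite("pics/w2s.png",c["img"])
E
sleep 0; python3 go.py F 1.5 17.3 .06
```

```text
t 25.9 in F [ 2.4 17.  61.7] delta mm [ 0.3 -0.9  1.7] rot [ 0.31  0.02 -0.01] F [-6.7 -1.9 31. ] w 35.1 q [ 0.13  0.7   1.61  0.    0.82 -0.07]
t 26.0 in F [ 2.5 16.9 61.7] delta mm [ 0.4 -1.   1.7] rot [ 0.31  0.02 -0.  ] F [-6.9 -3.1 30.1] w 35.6 q [ 0.13  0.7   1.61  0.    0.82 -0.07]
```

View pics/w2.png

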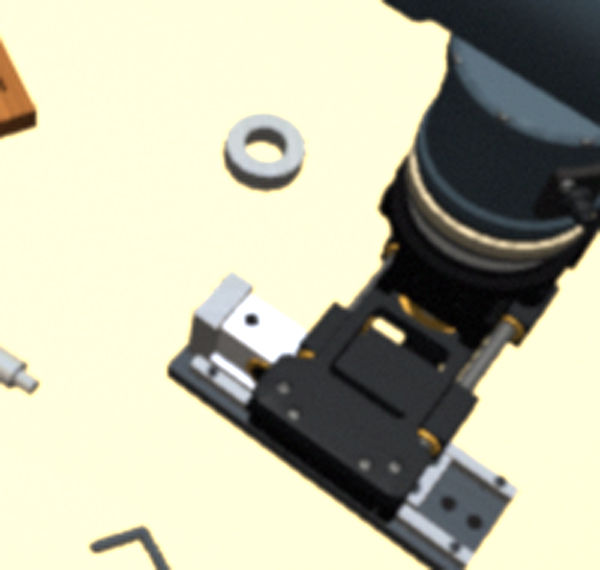

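View pics/w2t.png

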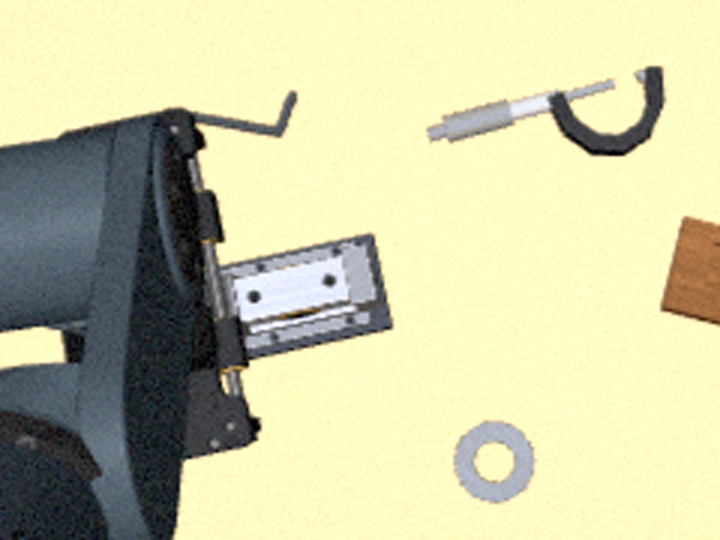

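```bash
python3 - <<'E'
from rig import robot,telemetry
print(robot.hand_in()); o=telemetry.get_obs(); print(o["time"],o["position"],o["ft_force"],o["grip_width"])
E
```

```text
the job is handed in; nothing more can be done
None
the job is handed in; nothing more can be done
```

I put two spacer plates in the gap and pressed the wedge down until everything nipped tight. The job was handed in at about 26 s with the wedge still gripped and pressed down. It reports no verdict, so I can't confirm it passed.

- **Plates:** Both stand upright on the channel floor, one behind the other against the block. Each was pushed up to the block before I let go. The gap left at floor level measured about 5 mm, so a third 8 mm plate would not fit, and it stayed in the rack.
- **Wedge:** It nipped with its underside about 19 mm above the floor, which matches the height I worked out beforehand. The downward push held steady at 30–31 N with the grip set to 58 N.
- **Last pictures:** The block looked flat and against its far stop. The micrometer, ring gauge and hex key were where they started. The arm hid the wedge and plates in both views, so the nip itself rests on the force and height readings.

Three things disagreed or were not ideal:

- **Reported height:** The fingertips were about 6 mm above the reported tool height, not 19 mm below it as stated. I set heights from the camera depth and contact forces instead.
- **Sideways reading:** The arm's sideways reading was about 1–1.5 mm off the camera's, so I allowed for that.
- **Sideways force:** About 7 N of sideways force along the channel width remained on the wrist while pressing.

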